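Tighten the end-stop nut of a carton roller track with a ratchet ring wrench

ROBOT

A 7-joint arm with a two-finger parallel gripper is mounted at the origin on the work surface. World frame = base frame: x ahead of the robot, y to its left, z up, the work surface at z = 0. Lengths are in mm, angles in rad, forces in N, time in s.
With the tool pointing down it reaches from about 425 to 800 mm from the base axis. Payload 8.3 kg.
Tool frame: the origin (TCP) lies on the centre line of the jaws, within the pads' length; the fingertips stand 11 mm ahead of it and the grasp point (between the pads) lies 8 mm behind it; z points along the fingers, y is the line along which they close (so a half turn about z gives the same grasp; the last joint's range is limited). The gripper opens to 85 mm and grips with 20 to 120 N. Pads are 22 mm wide; open, the fingers measure 114 mm over their backs; the gripper's body (76 mm by 85 mm) begins 54 mm behind the grasp point. The pads swing forward as they close: fully open they stand 13 mm farther back than shut.
Start: joints at [-1.384, 0.383, 0.016, 1.37, -0.006, 1.388, -0.046], TCP at [154.455, 605.597, 242.279] pointing down, gripper open.
Joint ranges: [-2.95, 2.95], [-0.25, 2.06], [-1.52, 1.56], [0.18, 2.33], [-1.44, 4.58], [0.02, 2.06], [-3.01, 3.01]. Speed limits (rad/s): [2.39, 2.39, 3.01, 3.01, 3.14, 3.14, 3.14].

INTERFACE

Orientations are given as a rotation vector (axis times angle).
In Python, from workcell import * gives the robot as it stands. The module is installed in compiled form; this text tells all that it offers.
- The arm moves only by the tool play_rows, never from a script. Its argument "rows" is a list of rows, each a list of 5 numbers: the shift along the world's x, y, z in mm, then the turn about the world's z in rad, then the gripper command: -1 is shut, 1 is fully open, values between are in proportion. In form: [[x, y, z, spin, jaw], ...]. A call has 1 to 8 rows; each row shifts and turns the commanded pose from where the row before left it; what a row does not reach is not made up. A row lasts 1/12 s, in which the tool goes at most 41.7 mm and 7.16 degrees, less where a joint would pass 70% of its speed; a pose out of reach is approached as far as the arm can. A call is refused whole if a number of a shift passes 41.7 or a number of a turn 0.125, either way. A call with a gripper value outside its range is refused whole. The fingers move at their own pace and stop on an object; the grip force is fixed at half the most. Time passes only in rows, so rows that do not move let the fingers close. It gives the time, the measured TCP pose, the force, the opening and the grip force at its end, in the units of the state.
- read_state(): the state, without advancing time (a new reading comes with each control period).
- camera(name): name is "side" or "top" or "wrist"; returns a dict with "color" (420x560x3 uint8, red, green, blue), "intrinsics" (3x3 intrinsics, pixels), "eye" and "rotation" of the camera in the world; the wrist camera has in their place "mount" (4x4, takes a point from camera to tool coordinates, whose origin is the TCP and whose axes are the flange's). Camera axes: x right, y down, z forward; pixel columns grow to the right and rows downward; lengths in mm; the calibration is good to about 2 mm. A picture is of the moment at which its call begins: read the wrist's pose just before it. There is no depth.
- hand_in(): hands the job in; it is judged then, once.
Trained networks look in a picture, given as the dict that the camera call returned (one of the last four; its "shot" number tells which), for a name from the list of things; names that differ only in an ending like _2 or _b are one class to them, and where a whole thing is asked for, a point or a joint stands for the part that bears it (a point fixed in the world has none). Each returns a list of dicts, best first, with "score" (0 to 1); they miss things now and then, are a little off and sometimes report something else, mostly with a low value. They report only what shows in the picture. A call takes as long as a camera call.
- spot_in(picture, name): "bbox" ([left, top, width, height] in pixels, round what is visible of it).
- silhouettes(picture, name): "pixels" (420x560 bool, what is visible of it) and "bbox" ([left, top, width, height] in pixels, round what is visible of it).
- tip_of(picture, name): "point" ([column, row] in pixels: a listed point, or the origin of a listed thing).
The state is a dict: "time_s": time; "joints": joint angles; "dq": joint speeds; "joint_efforts": joint torques, N m; "eef_pos": TCP position; "eef_rot": TCP orientation; "force": force on the tool from outside, world axes, zero at the start; "ft_torque": the same for the moment, N m; "grip_width": finger opening in mm; "finger_force": force on a finger pad.
Only numpy, scipy, OpenCV 4.12 (cv2) and the standard library are available. Lean on these libraries where they do the work, as an engineer would, in place of code of your own. Each camera call takes 0.05 s, during which the arm holds its last target. There are 200 camera calls.

TASK

The big toothed nut on the rubber end stop of the carton roller track has worked loose. Take the ratchet ring wrench from its mat, set its ring fully down over the nut and swing the handle back and forth, clockwise (seen from above) to drive and letting it slip on each return, until the nut comes up firmly tight, with about one newton metre of pull, and do not force it beyond that. Then lift the wrench off and lay it flat back on its mat, without knocking the other things about or turning the nut with your fingers.

Things in the scene. Friction and masses are not known exactly. Their poses are not given: they have to be found in the camera images.
- nut_seat (a point): Centre of the flat steel seat ring (74 mm across, its face 45 mm above the bench) on top of the black rubber end stop at the near end of the roller track; the toothed nut stands on it, centred on this point. Fixed to the track: x axis along the rollers away from the robot, y left, z up.
- nut: The toothed steel nut: 16 saw teeth (22.5 degrees each), 50 mm over the tooth tips, 24 mm high above the seat, its upper 6 mm tapered to 40 mm across; a 16 mm stud sticks out to 33 mm above the seat. Origin on its axis, 6 mm below the seat's face; it turns as nut_turn and stud_twist.
- track: Short aluminium roller track. Origin on the bench under the nut's axis, x along the rollers, away from the robot. Side cheeks 95 mm high, 95 mm to each side, run from x = -20 mm back, so a wrench on the nut must point its handle to -x, with about 60 degrees of swing to either side. Rollers from x = 85 mm, 46 mm high; base plate 8 mm high, 70 mm to the front, 85 mm to each side.
- nut_turn (a joint): Turn of the nut on its stud in rad, growing as it is tightened (clockwise from above). It starts between 0 and 0.8 and goes some 2 to 3.5 rad further until it comes up tight, so several strokes are needed. It takes 0.3 N m to run it down and it stays where it is left. It does not visibly sink. Once tight it turns no further on the stud.
- stud_twist (a joint): Twist of the nut's stud in its rubber, in rad, clockwise positive, springing back to 0 when let go: 0.1 rad for each N m put on the nut. About 0.03 while the nut runs freely; 0.08 (0.8 N m) to 0.17 (1.7 N m) is firmly tight; beyond 0.17 the rubber is damaged.
- ring_centre (a point): Centre of the steel ring of the loose ratchet wrench, half-way up. Ring: 74 mm outside, 54 mm bore (4 mm wider than the nut), 24 mm high, open right through; fully down on the nut, this point is 12 mm above nut_seat. It binds if lifted off askew: then ease it down and swing it back a little. Axes as ratchet.
- handle_centre (a point): Middle of the wrench's straight black handle, half-way up, 125 mm from ring_centre towards -x. The handle is 130 mm long, 18 mm wide, 24 mm high, its underside level with the ring's; lying on the mat it can be gripped across its width from above. Axes as ratchet.
- ratchet: The wrench: 252 mm, about 0.34 kg, balance point 77 mm from the ring's centre. Origin at the ring's centre, underside; x from handle to ring, z up (use it this way up). A spring pawl in the bore, on the handle's side, rides up the nut's taper as the ring is pushed down (about 5 N), drives the nut when the handle swings clockwise from above, and clicks over the teeth on the way back.
- mat: Brown cork tool mat, 280 x 210 x 4 mm, fixed to the bench; origin at the centre of its underside, x along its long side. The ratchet wrench lies on its left (+y) half, a plain flat spanner on its right half.
- spanner: Plain flat open-ended steel spanner, 180 mm long, on the mat; leave alone.
- screwdriver: Black-handled screwdriver, 200 mm, lying on the bench near the robot; leave alone.
- bottle_amber: Amber glass bottle, 72 mm wide, 200 mm tall, standing; leave alone.
- bottle_green: Green glass bottle, 68 mm wide, 190 mm tall, standing; leave alone.
- tape_roll: Cardboard tape core, 96 mm wide, 48 mm high, lying flat; leave alone.
- jar: Glass jar with a steel lid, 72 mm wide, 90 mm tall; leave alone.
- stopper: Small turned brass bottle stopper, 40 mm wide, 34 mm tall, standing on the bench near the robot; leave alone.

How it is judged:
By the outcome, as a careful person would: the job done as asked, in the order asked, and still so for the second after the job is handed in, with the robot touching nothing.
It also fails if it takes over 72 s, if anything falls off the work surface, if the arm or the gripper's body presses on something with over 40 N, if the wrist force passes 120 N, or if a joint passes its speed limit or range.

## Working session

There is one attempt and no reset: what is moved stays moved. The work goes in short steps, Python scripts to look and compute and a tool call to move; the robot and the scene stay as the last step left them, time stands still between calls to the robot, and variables do not carry over. Pictures are saved under pics/ and viewed, at most 10 in all, crops included, and the job is handed in when it is done.

Besides the shell and the picture viewer there is one more tool, called after "Call:" as name(argument=value, ...), one argument or row to a line, values as JSON. play_rows: Moves the arm, as the interface text tells. Its arguments: {"type":"object","properties":{"rows":{"type":"array"}},"required":["rows"]}

```bash
mkdir -p pics; cat > h.py <<'E'
from workcell import *
import numpy as np, cv2
from scipy.spatial.transform import Rotation as R
def cam(n):
    s=read_state(); c=camera(n)
    K=np.array(c["intrinsics"],float)
    if n=="wrist":
        M=np.array(c["mount"],float); T=np.eye(4); T[:3,:3]=R.from_rotvec(s["eef_rot"]).as_matrix(); T[:3,3]=s["eef_pos"]
        W=T@M; eye,rot=W[:3,3],W[:3,:3]
    else: eye,rot=np.array(c["eye"],float),np.array(c["rotation"],float)
    return dict(c=c,K=K,eye=eye,rot=rot)
def ray(v,p):
    d=v["rot"]@np.linalg.inv(v["K"])@np.array([p[0],p[1],1.]); return d/np.linalg.norm(d)
def onz(v,p,z):
    d=ray(v,p); return v["eye"]+d*(z-v["eye"][2])/d[2]
def tri(obs):
    A=np.zeros((3,3));b=np.zeros(3)
    for v,p in obs:
        d=ray(v,p);P=np.eye(3)-np.outer(d,d);A+=P;b+=P@v["eye"]
    x=np.linalg.solve(A,b); return x,[np.linalg.norm((np.eye(3)-np.outer(ray(v,p),ray(v,p)))@(x-v["eye"])) for v,p in obs]
def proj(v,X):
    q=v["K"]@(v["rot"].T@(np.array(X)-v["eye"])); return q[:2]/q[2]
def save(v,n,f=1,box=None):
    im=v["c"]["color"][:,:,::-1]
    if box: im=im[box[1]:box[3],box[0]:box[2]]
    cv2.imwrite("pics/"+n+".png",cv2.resize(im,None,fx=f,fy=f))
E
python3 - <<'E'
from h import *
np.set_printoptions(precision=1,suppress=True)
s=read_state();print({k:np.round(v,3) for k,v in s.items()})
vs={n:cam(n) for n in("top","side","wrist")}
t={}
for n,v in vs.items():
    print(n,v["eye"]);save(v,n+"0")
    for o in("nut_seat","nut","ring_centre","handle_centre","ratchet","mat","track","spanner"):
        r=tip_of(v["c"],o)[:1]
        for q in r: print(n,o,np.array(q["point"]),round(q["score"],2)); t.setdefault(o,[]).append((v,q["point"]))
for o,l in t.items():
    if len(l)>1: print(o,*tri(l),[ (onz(v,p,20)) for v,p in l])
im=np.vstack([cv2.imread(f"pics/{n}0.png") for n in("top","side")])
E
```

```text
{'time_s': np.float64(0.0), 'joints': array([-1.4,  0.4,  0. ,  1.4, -0. ,  1.4, -0. ]), 'dq': array([ 0., -0.,  0., -0.,  0.,  0.,  0.]), 'joint_efforts': array([  0. , -62.8,   0.8, -37.2,   0. ,   0. ,   0. ]), 'eef_pos': array([154.4, 605.2, 241.3]), 'eef_rot': array([-0.4, -3.1,  0. ]), 'force': array([-0.2, -0.5,  0.2]), 'ft_torque': array([-0. ,  0.1, -0. ]), 'finger_force': np.float64(0.0), 'grip_width': np.float64(85.326)}
top [ 347.1   30.7 1688.1]
top nut_seat [232.1 199.1] 0.88
top nut [232.7 199.5] 0.5
top ring_centre [370.4 215.1] 0.84
top handle_centre [373.2 252.6] 0.64
top ratchet [366.6 212.6] 0.9
top mat [382.2 235.1] 0.83
top track [237.  202.7] 0.72
top spanner [402.4 231.9] 0.65
side [ 443.8 -606.6  724.7]
side nut_seat [275.  172.9] 0.71
side nut [271.1 172.9] 0.71
side ring_centre [293.6 326.2] 0.67
side handle_centre [237.7 337.8] 0.75
side ratchet [277.1 184.4] 0.74
side mat [264.5 351.7] 0.95
side track [277.4 185. ] 0.86
side spanner [275.  389.1] 0.97
wrist [ 73.4 625.1 373.7]Traceback (most recent call last):
  File "<stdin>", line 12, in <module>
  File "h.py", line 15, in onz
    d=ray(v,p); return v["eye"]+d*(z-v["eye"][2])/d[2]
                                                  ~^^^
IndexError: invalid index to scalar variable.
```

View pics/top0.png

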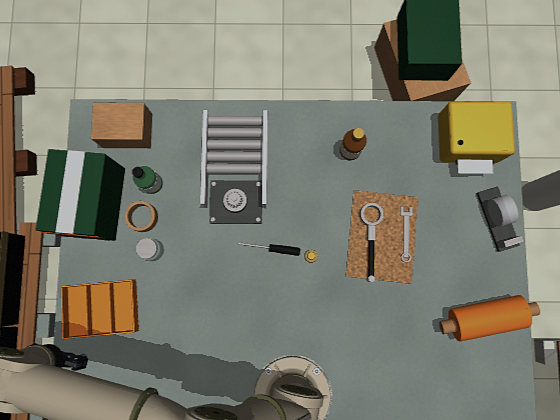

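View pics/side0.png

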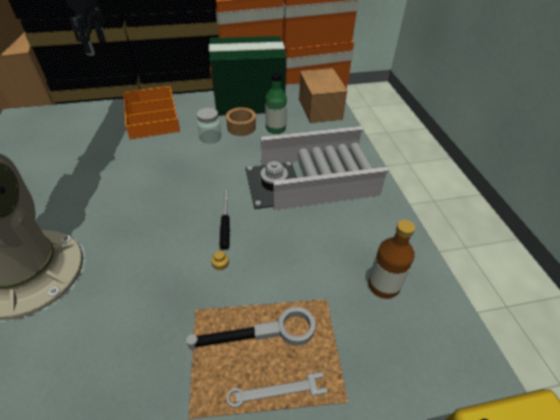

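The top view shows the wrench ring at about (372,214) with its handle going down to (371,278), and the nut at (234,200). In the side view the ring is at (297,326) and the nut at (273,172). The "rotation" field appears to be a rotation vector, so I'll handle it that way.

```bash
sed -i 's/np.array(c\["rotation"\],float)$/rm(c["rotation"])/; s/^def cam/def rm(r):\n    r=np.array(r,float); return r if r.shape==(3,3) else R.from_rotvec(r).as_matrix()\ndef cam/' h.py
python3 - <<'E'
from h import *
np.set_printoptions(precision=1,suppress=True)
v=cam("top");w=cam("side");print(np.array(v["c"]["rotation"]).shape)
P=dict(nut_seat=((232.1,199.1),(275,172.9)),ring_centre=((370.4,215.1),(296,326.2)),handle_centre=((371.5,250),(237.7,337.8)),mat=((382.2,235.1),(264.5,351.7)))
for o,(a,b) in P.items(): print(o,*tri([(v,a),(w,b)]),onz(v,a,16),onz(w,b,16))
for o in("bottle_amber","bottle_green","stopper","screwdriver"):
    for q in tip_of(v["c"],o)[:1]: print(o,onz(v,q["point"],0),q["score"])
m=silhouettes(v["c"],"ratchet")[0]
pts=np.array([onz(v,(x,y),20)[:2] for y,x in np.argwhere(m["pixels"])])
print(m["bbox"],pts.mean(0),cv2.fitLine(pts.astype(np.float32),cv2.DIST_HUBER,0,.01,.01).ravel())
for c in((-20,95,95),(-20,-95,95)): pass
E
```

```text
(3,)
nut_seat [606.6 191.7  39. ] [np.float64(0.1559014104007227), np.float64(0.15590141040071362)] [610.  193.9  16. ] [612.2 218.4  16. ]
ring_centre [ 561.3 -252.4   13. ] [np.float64(0.8532614306695647), np.float64(0.8532614306695968)] [ 560.1 -251.8   16. ] [ 561.7 -253.9   16. ]
handle_centre [ 446.4 -253.7   12.7] [np.float64(1.966103548384392), np.float64(1.9661035483842977)] [ 448.2 -252.9   16. ] [ 444.4 -255.5   16. ]
mat [ 493.9 -289.7    8.4] [np.float64(2.6181946421338704), np.float64(2.6181946421340054)] [ 495.8 -288.1   16. ] [ 490.8 -293.2   16. ]
bottle_amber [ 795.3 -202.     0. ] 0.81
bottle_green [653.7 456.3   0. ] 0.96
stopper [423.2 -55.4   0. ] 0.67
screwdriver [465.2  76.7   0. ] 0.88
[358.2, 202.5, 22.7, 77.8] [ 490.8 -250.6] [   1.    -0.   461.9 -249.7]
```

Call:
play_rows(
  rows=[
    [25, -31, 0, 0.06, 1],
    [25, -31, 0, 0.06, 1],
    [25, -31, 0, 0.06, 1],
    [25, -31, 0, 0.07, 1],
    [25, -31, 0, 0, 1],
    [25, -31, 0, 0, 1],
    [25, -31, 0, 0, 1],
    [25, -31, 0, 0, 1],
  ],
)

```text
time_s: 2.37
eef_pos: [355.4, 355.9, 242.6]
eef_rot: [-0.0, 3.141, 0.001]
force: [1.1, 0.4, -0.5]
grip_width: 85.7
finger_force: 0.0
```

Call:
play_rows(
  rows=[
    [25, -31, 0, 0, 1],
    [25, -31, 0, 0, 1],
    [25, -31, 0, 0, 1],
    [25, -31, 0, 0, 1],
    [25, -31, 0, 0, 1],
    [0, -38, 0, 0, 1],
    [0, -38, 0, 0, 1],
    [0, -38, 0, 0, 1],
  ],
)

```text
time_s: 3.03
eef_pos: [479.5, 86.6, 242.2]
eef_rot: [0.0, 3.142, -0.0]
force: [0.5, -1.4, 0.1]
grip_width: 85.5
finger_force: 0.0
```

Call:
play_rows(
  rows=[
    [0, -38, 0, 0, 1],
    [0, -38, 0, 0, 1],
    [0, -38, 0, 0, 1],
    [0, -38, 0, 0, 1],
    [0, -38, 0, 0, 1],
    [0, -38, 0, 0, 1],
    [0, -38, 0, 0, 1],
    [0, -38, 0, 0, 1],
  ],
)

```text
time_s: 3.7
eef_pos: [479.2, -217.2, 242.7]
eef_rot: [-0.001, 3.141, 0.0]
force: [1.4, -0.5, -0.4]
grip_width: 85.6
finger_force: 0.0
```

Call:
play_rows(
  rows=[
    [0, -38, 0, 0, 1],
    [0, 0, 0, 0, 1],
  ],
)

```text
time_s: 3.87
eef_pos: [476.8, -261.9, 242.8]
eef_rot: [0.015, 3.141, -0.007]
force: [-1.1, 0.1, 0.3]
grip_width: 85.4
finger_force: 0.0
```

```bash
cat > look.py <<'E'
from h import *
import sys
np.set_printoptions(precision=2,suppress=True)
s=read_state(); M=R.from_rotvec(s["eef_rot"]).as_matrix()
print("t",s["time_s"],"pos",s["eef_pos"],"yaw(toolx)",np.degrees(np.arctan2(M[1,0],M[0,0])),"z",M[:,2],"F",s["force"],"w",s["grip_width"],"q",s["joints"])
v=cam("wrist"); save(v,sys.argv[1])
for a in sys.argv[2:]:
    o,z=a.split(":")
    for q in tip_of(v["c"],o)[:2]: print(o,np.array(q["point"]),round(q["score"],2),onz(v,q["point"],float(z)))
E
python3 look.py w1 ring_centre:16 handle_centre:16 ratchet:4
```

```text
t 3.8667 pos [ 476.84 -261.9   242.83] yaw(toolx) 179.44073347852924 z [ 0. -0. -1.] F [-1.1   0.09  0.32] w 85.36200949522055 q [-0.16  0.24  0.72  1.62 -0.16  1.34  2.15]
handle_centre [289.7 127.4] 0.58 [ 434.55 -250.31   16.  ]
```

View pics/w1.png

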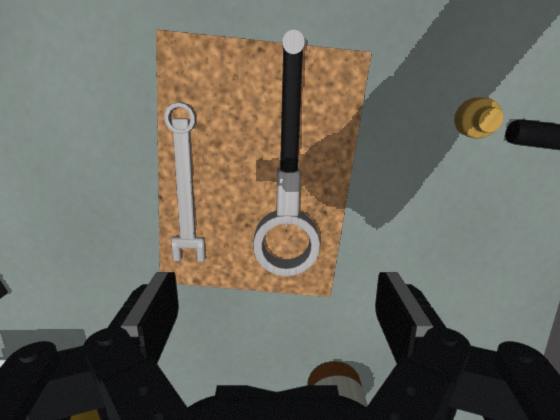

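The wrist view shows the wrench with its ring at about (287,245), black handle from (290,170) to its cap at (293,41), lying clear of the spanner at left.

```bash
python3 - <<'E'
from h import *
np.set_printoptions(precision=1,suppress=True)
v=cam("wrist")
for p,z in(((287,243),28),((293,41),28),((290,168),28),((291.5,100),28),((288,195),24)): print(p,onz(v,p,z))
m=silhouettes(v["c"],"ratchet")[0]; print(m["score"],m["bbox"])
for z in (4,28):
  print(z,onz(v,(289,215),z))
pts=np.array([onz(v,(x,y),26)[:2] for y,x in np.argwhere(m["pixels"]) if y<165])
l=cv2.fitLine(pts.astype(np.float32),cv2.DIST_HUBER,0,.01,.01).ravel();print(l,pts.min(0),pts.max(0))
E
```

```text
(287, 243) [ 559.8 -241.9   28. ]
(293, 41) [ 358.9 -238.7   28. ]
(290, 168) [ 476.3 -239.8   28. ]
(291.5, 100) [ 410.1 -239.3   28. ]
(288, 195) [ 506.2 -241.3   24. ]
0.59 [243.3, 28.8, 66.3, 244.2]
4 [ 536.3 -239.2    4. ]
28 [ 527.2 -240.1   28. ]
[   1.    -0.   406.3 -249.4] [ 347.2 -260.1] [ 472.6 -239.5]
```

Call:
play_rows(
  rows=[
    [-7, 2, -35, 0, 0],
    [-6, 1, -35, 0, 0],
    [0, 0, -35, 0, 0],
    [0, 0, -35, 0, 0],
    [0, 0, -30, 0, 0],
    [0, 0, -15, 0, 0],
    [0, 0, 0, 0, 0],
    [0, 0, 0, 0, 0],
  ],
)

```text
time_s: 4.83
eef_pos: [466.5, -249.3, 57.2]
eef_rot: [0.003, -3.14, -0.001]
force: [0.4, 0.4, 0.9]
grip_width: 42.6
finger_force: 0.0
```

```bash
python3 look.py w2; python3 - <<'E'
from h import *
np.set_printoptions(precision=1,suppress=True)
v=cam("wrist"); M=v
m=silhouettes(v["c"],"ratchet")[0];print(m["score"],m["bbox"])
P=m["pixels"]
for y in range(20,400,30):
    x=np.flatnonzero(P[y])
    if len(x): print(y,x.min(),x.max(),onz(v,((x.min()+x.max())/2,y),28))
E
```

```text
t 4.8333 pos [ 466.54 -249.26   57.18] yaw(toolx) -179.88465688855112 z [-0.  0. -1.] F [0.43 0.43 0.9 ] w 42.57478512629634 q [-0.1   0.41  0.65  1.88 -0.3   0.95  2.26]
0.6 [216.5, 2.1, 116.0, 383.8]
20 261 308 [ 358.3 -247.8   28. ]
50 263 304 [ 369.8 -248.1   28. ]
80 263 302 [ 381.9 -248.5   28. ]
110 261 300 [ 394.7 -249.3   28. ]
140 262 299 [ 408.1 -249.2   28. ]
170 260 298 [ 422.3 -249.8   28. ]
200 260 296 [ 437.4 -250.2   28. ]
230 260 295 [ 453.4 -250.4   28. ]
260 254 295 [ 470.3 -251.9   28. ]
290 252 297 [ 488.4 -251.9   28. ]
320 252 295 [ 507.6 -252.5   28. ]
350 220 323 [ 528.2 -253.7   28. ]
380 218 330 [ 550.2 -252.2   28. ]
```

View pics/w2.png

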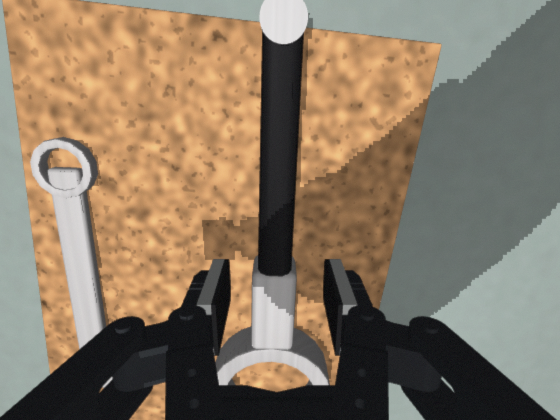

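Looking down the wrench: the black handle begins at row 270 and the cap is at (284,18), with the jaws straddling the steel shank near (275,300). I'll move back about 11 mm so the pads close on the black handle.

Call:
play_rows(
  rows=[
    [-6, -1, 0, -0.03, 0],
    [-6, 0, 0, 0, 0],
    [0, 0, -20, 0, 0],
    [0, 0, -12, 0, 0],
    [0, 0, -8, 0, 0],
    [0, 0, 0, 0, 0],
  ],
)

```text
time_s: 5.48
eef_pos: [453.1, -250.7, 15.7]
eef_rot: [-0.047, -3.138, -0.002]
force: [-1.1, -0.7, -0.9]
grip_width: 42.5
finger_force: 0.0
```

Call:
play_rows(
  rows=[
    [0, 0, 0, 0, -1],
    [0, 0, 0, 0, -1],
    [0, 0, 0, 0, -1],
    [0, 0, 0, 0, -1],
    [0, 0, 0, 0, -1],
    [0, 0, 0, 0, -1],
  ],
)

```text
time_s: 5.98
eef_pos: [454.9, -251.7, 17.9]
eef_rot: [0.047, 3.14, -0.001]
force: [-1.6, 0.5, 6.1]
grip_width: 16.6
finger_force: 59.6
```

Call:
play_rows(
  rows=[
    [0, 0, 5, 0, -1],
    [0, 0, 15, 0, -1],
    [0, 0, 25, 0, -1],
    [0, 0, 35, 0, -1],
    [0, 0, 35, 0, -1],
    [0, 0, 35, 0, -1],
    [0, 0, 0, 0, -1],
    [0, 0, 0, 0, -1],
  ],
)

```text
time_s: 6.65
eef_pos: [455.4, -251.8, 169.1]
eef_rot: [0.046, 3.137, -0.001]
force: [-0.3, -0.6, -3.6]
grip_width: 16.7
finger_force: 58.9
```

```bash
python3 look.py w3 ring_centre:160; python3 - <<'E'
from h import *
np.set_printoptions(precision=1,suppress=True)
v=cam("wrist"); print(np.round(read_state()["ft_torque"],2))
m=silhouettes(v["c"],"ratchet")[0];print(m["score"],m["bbox"])
P=m["pixels"]
for y in range(20,420,30):
    x=np.flatnonzero(P[y])
    if len(x): print(y,x.min(),x.max(),onz(v,((x.min()+x.max())/2,y),178))
E
```

```text
t 6.65 pos [ 455.41 -251.79  169.09] yaw(toolx) 178.30253290108303 z [ 0. -0. -1.] F [-0.3  -0.6  -3.57] w 16.708283134455378 q [-0.18  0.24  0.73  1.79 -0.18  1.17  2.15]
[0.  0.1 0. ]
0.86 [246.2, 2.9, 61.2, 389.9]
20 248 303 [ 351.3 -249.   178. ]
50 248 305 [ 359.9 -249.   178. ]
80 250 302 [ 368.8 -249.4  178. ]
110 251 301 [ 378.3 -249.7  178. ]
140 252 301 [ 388.3 -249.8  178. ]
170 253 299 [ 398.8 -250.3  178. ]
200 254 299 [ 410.  -250.4  178. ]
230 254 299 [ 421.8 -250.8  178. ]
260 255 298 [ 434.4 -251.1  178. ]
290 257 296 [ 447.7 -251.5  178. ]
320 257 295 [ 462.  -252.2  178. ]
350 255 298 [ 477.2 -252.4  178. ]
380 250 303 [ 493.4 -252.9  178. ]
```

View pics/w3.png

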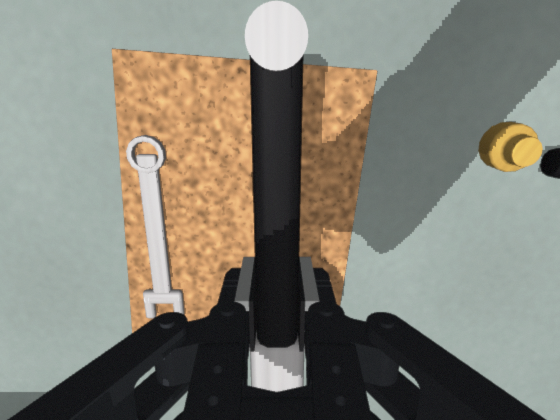

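The wrench is held straight in the jaws, handle along column 276, cap at (276,35). I'll carry it up and pass by the nut so the wrist camera can see it beside the hand.

Call:
play_rows(
  rows=[
    [0, 30, 15, 0.01, -1],
    [0, 36, 15, 0.01, -1],
    [0, 36, 15, 0.01, -1],
    [30, 33, 8, 0, -1],
    [30, 33, 8, 0, -1],
    [30, 33, 8, 0, -1],
    [30, 33, 8, 0, -1],
    [30, 24, 8, 0, -1],
  ],
)

```text
time_s: 7.52
eef_pos: [595.0, -0.5, 248.1]
eef_rot: [0.004, -3.138, -0.002]
force: [1.5, -0.5, -3.8]
grip_width: 16.9
finger_force: 59.5
```

Call:
play_rows(
  rows=[
    [0, 0, 0, 0, -1],
    [0, 0, 0, 0, -1],
    [0, 0, 0, 0, -1],
  ],
)

```text
time_s: 7.77
eef_pos: [594.1, -4.6, 247.7]
eef_rot: [-0.0, -3.138, 0.003]
force: [-0.1, -0.9, -2.8]
grip_width: 16.7
finger_force: 59.5
```

```bash
python3 look.py w4 nut_seat:45 nut:39 track:0; python3 - <<'E'
from h import *
np.set_printoptions(precision=1,suppress=True)
v=cam("wrist")
for m in silhouettes(v["c"],"nut")[:1]: print(m["score"],m["bbox"])
E
```

```text
t 7.7667 pos [594.12  -4.6  247.7 ] yaw(toolx) 179.98634185760562 z [-0. -0. -1.] F [-0.14 -0.9  -2.85] w 16.693678277632152 q [-0.48  0.35  0.57  1.47 -0.19  1.38  1.67]
nut_seat [358.9  24.2] 0.73 [460.54  65.09  45.  ]
nut_seat [469.8 179.6] 0.57 [598.93 185.25  45.  ]
nut [464.8 177.6] 0.81 [598.43 183.27  39.  ]
track [447.9 171. ] 0.72 [600.87 184.71   0.  ]
0.74 [443.0, 153.8, 60.4, 56.1]
```

View pics/w4.png

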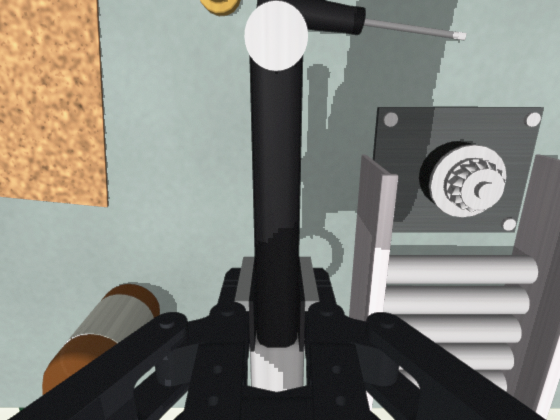

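Wrist view: seat disc spans columns 430–509 and rows 143–217, so its centre is near (469,180), with the nut and stud at (478,185). A second view will check it.

Call:
play_rows(
  rows=[
    [15, 30, 0, 0, -1],
    [15, 30, 0, 0, -1],
    [0, 0, 0, 0, -1],
    [0, 0, 0, 0, -1],
    [0, 0, 0, 0, -1],
  ],
)

```text
time_s: 8.48
eef_pos: [624.6, 55.6, 249.6]
eef_rot: [0.0, -3.141, 0.001]
force: [-0.4, -0.7, -3.9]
grip_width: 16.7
finger_force: 59.5
```

```bash
python3 look.py w5 nut_seat:45 nut:39 track:0; python3 - <<'E'
from h import *
np.set_printoptions(precision=1,suppress=True)
im=cv2.imread("pics/w5.png"); cv2.imwrite("pics/w5c.png",cv2.resize(im[60:280,280:560],None,fx=2.8,fy=2.7))
E
```

```text
t 8.4833 pos [624.59  55.57 249.62] yaw(toolx) -179.98396921190562 z [-0. -0. -1.] F [-0.38 -0.74 -3.89] w 16.669760658789514 q [-0.52  0.42  0.54  1.37 -0.21  1.41  1.59]
nut_seat [411.3 148.7] 0.82 [599.73 184.77  45.  ]
nut [405.8 146.8] 0.84 [598.91 181.45  39.  ]
track [399.  142.9] 0.87 [601.23 187.92   0.  ]
```

View pics/w5c.png

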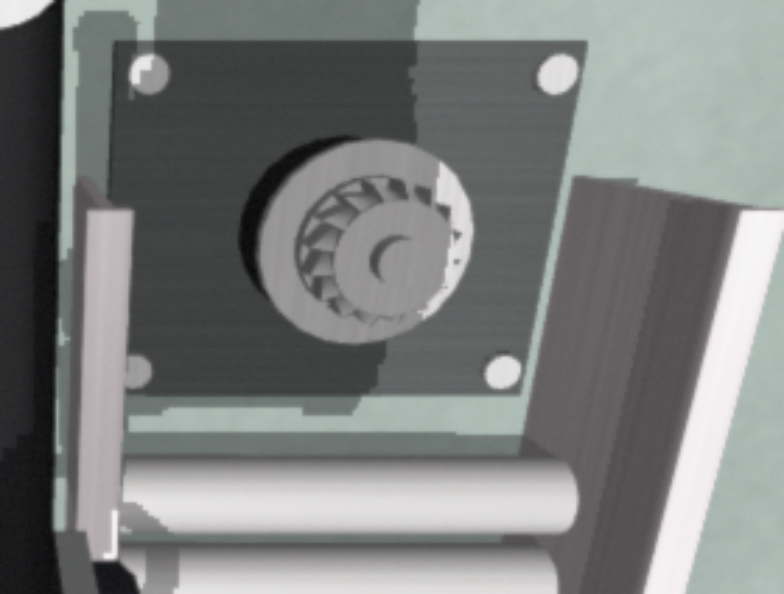

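Seat centre is (410,149) in the full frame, so both views agree on a nut at about (599.3, 185, 45). I'll move the ring over it with the handle towards -x.

Call:
play_rows(
  rows=[
    [-26, 26, 0, 0, -1],
    [-26, 26, 0, 0, -1],
    [-26, 26, 0, 0, -1],
    [-26, 26, 0, 0, -1],
    [-27, 25, -25, 0, -1],
    [0, 0, -35, 0, -1],
    [0, 0, -35, 0, -1],
    [0, 0, -35, 0, -1],
  ],
)

```text
time_s: 9.35
eef_pos: [495.3, 183.7, 120.9]
eef_rot: [-0.002, 3.14, 0.003]
force: [0.4, 0.6, -3.4]
grip_width: 16.9
finger_force: 59.6
```

Call:
play_rows(
  rows=[
    [0, 0, 0, 0, -1],
    [0, 0, 0, 0, -1],
    [0, 0, 0, 0, -1],
  ],
)

```text
time_s: 9.6
eef_pos: [496.9, 183.2, 123.5]
eef_rot: [0.001, 3.139, 0.001]
force: [1.4, -0.2, -2.7]
grip_width: 16.3
finger_force: 59.6
```

```bash
python3 look.py w6; python3 - <<'E'
from h import *
np.set_printoptions(precision=1,suppress=True)
print(read_state()["eef_pos"])
v=cam("top"); w=cam("side"); save(v,"t2"); save(w,"s2")
a=cv2.resize(v["c"]["color"][170:250,190:280,::-1],None,fx=5,fy=6,interpolation=2)
b=cv2.resize(w["c"]["color"][120:240,200:320,::-1],None,fx=4,fy=4,interpolation=2)
h=np.zeros((480,930,3),np.uint8); h[:480,:450]=a; h[:480,450:930]=b; cv2.imwrite("pics/ts.png",cv2.resize(h,(790,408)))
for q,z in((v,120),(w,120)):
    for m in silhouettes(q["c"],"ratchet")[:1]:
        print(m["score"],m["bbox"]); l,t,ww,hh=m["bbox"]; print(onz(q,(l+ww/2,t),z))
    for m in tip_of(q["c"],"ring_centre")[:1]: print("rc",m["point"],onz(q,m["point"],108.5))
E
```

```text
t 9.6 pos [496.88 183.19 123.46] yaw(toolx) 179.94678994446363 z [ 0.  0. -1.] F [ 1.36 -0.16 -2.68] w 16.278972246301823 q [-0.8   0.29  0.46  1.81 -0.14  1.07  1.28]
[497.4 183.5 124. ]
0.65 [219.0, 180.2, 26.9, 22.9]
[652.  183.8 120. ]
rc [233.3, 197.6] [600.1 181.3 108.5]
0.71 [192.1, 138.2, 97.4, 28.2]
[524.9 255.8 120. ]
rc [278.0, 150.0] [616.2 201.4 108.5]
```

View pics/ts.png

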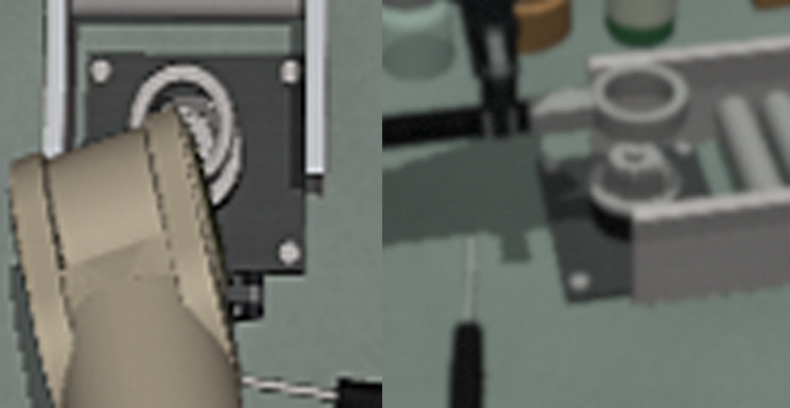

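Left, from the top camera: ring at about col 233, row 195, seat behind it at about (235.4,199). Right, from the side camera: ring hovering directly over the nut, ring (275.8,148) and nut seat (274.6,175).

```bash
python3 - <<'E'
from h import *
np.set_printoptions(precision=1,suppress=True)
print(read_state()["eef_pos"],np.degrees(R.from_rotvec(read_state()["eef_rot"]).as_euler("ZYX")))
v=cam("top"); w=cam("side")
print("ring top",onz(v,(232.9,195.1),132),"seat top",onz(v,(235.4,199),45))
print("ring side",onz(w,(275.8,148),134),"seat side",onz(w,(274.6,175.3),45))
for vv,n in((v,"top"),(w,"side")):
  print(n,"pred ring",proj(vv,(602.6,183.5,134)),"pred seat",proj(vv,(599.3,185,45)))
E
```

```text
[496.  183.6 122.2] [-180.     0.1  180. ]
ring top [604.  180.4 132. ] seat top [605.8 180.6  45. ]
ring side [605.2 177.3 134. ] seat side [602.3 175.   45. ]
top pred ring [231.8 195.4] pred seat [234. 201.]
side pred ring [274.3 146.7] pred seat [272.8 173.1]
```

Call:
play_rows(
  rows=[
    [-2, 0.5, -10, 0, -1],
    [0, 0, -10, 0, -1],
    [0, 0, -8, 0, -1],
    [0, 0, -5, 0, -1],
    [0, 0, -4, 0, -1],
    [0, 0, 0, 0, -1],
  ],
)

```text
time_s: 10.55
eef_pos: [492.9, 183.6, 83.0]
eef_rot: [0.0, -3.14, 0.002]
force: [-0.5, -0.6, -2.6]
grip_width: 16.9
finger_force: 59.7
```

Call:
play_rows(
  rows=[
    [0, 0, -4, 0, -1],
    [0, 0, -4, 0, -1],
    [0, 0, 0, 0, -1],
  ],
)

```text
time_s: 10.8
eef_pos: [493.2, 183.8, 75.6]
eef_rot: [0.0, -3.141, 0.001]
force: [-0.4, -0.4, -3.7]
grip_width: 16.6
finger_force: 59.7
```

Call:
play_rows(
  rows=[
    [0, 0, -3, 0, -1],
    [0, 0, -3, 0, -1],
    [0, 0, 0, 0, -1],
  ],
)

```text
time_s: 11.05
eef_pos: [493.2, 183.8, 69.8]
eef_rot: [0.0, -3.141, 0.001]
force: [-0.8, 0.2, -3.1]
grip_width: 16.4
finger_force: 59.7
```

Call:
play_rows(
  rows=[
    [0, 0, -3, 0, -1],
    [0, 0, -3, 0, -1],
    [0, 0, 0, 0, -1],
  ],
)

```text
time_s: 11.3
eef_pos: [493.2, 183.8, 63.7]
eef_rot: [0.0, -3.141, 0.001]
force: [0.0, -1.0, -2.6]
grip_width: 16.9
finger_force: 59.7
```

Call:
play_rows(
  rows=[
    [0, 0, -2, 0, -1],
    [0, 0, -2, 0, -1],
    [0, 0, 0, 0, -1],
  ],
)

```text
time_s: 11.55
eef_pos: [493.3, 183.8, 59.9]
eef_rot: [0.0, -3.141, 0.001]
force: [-0.1, 0.2, -3.3]
grip_width: 17.0
finger_force: 59.7
```

Call:
play_rows(
  rows=[
    [0, 0, -2, 0, -1],
    [0, 0, 0, 0, -1],
  ],
)

```text
time_s: 11.72
eef_pos: [493.8, 184.0, 58.5]
eef_rot: [-0.0, 3.141, 0.0]
force: [-2.3, -0.4, 1.6]
grip_width: 16.8
finger_force: 60.5
```

Call:
play_rows(
  rows=[
    [0, 0, -1.5, 0, -1],
    [0, 0, 0, 0, -1],
  ],
)

```text
time_s: 11.88
eef_pos: [494.1, 184.2, 57.5]
eef_rot: [-0.0, 3.14, 0.001]
force: [-2.8, -1.1, 6.5]
grip_width: 17.0
finger_force: 61.0
```

Call:
play_rows(
  rows=[
    [0, 0, -1.5, 0, -1],
    [0, 0, 0, 0, -1],
  ],
)

```text
time_s: 12.05
eef_pos: [494.1, 184.4, 56.2]
eef_rot: [-0.001, 3.14, 0.002]
force: [-4.6, -0.6, 7.3]
grip_width: 16.6
finger_force: 61.3
```

```bash
python3 - <<'E'
from h import *
np.set_printoptions(precision=2,suppress=True)
s=read_state();print(s["eef_pos"],s["force"],s["ft_torque"],s["joints"])
w=cam("side"); save(w,"s3",5,(200,110,330,225))
E
```

```text
[494.13 184.4   56.19] [-4.65 -0.59  7.25] [-0.08  0.23  0.01] [-0.78  0.37  0.44  1.88 -0.19  0.93  1.32]
```

View pics/s3.png

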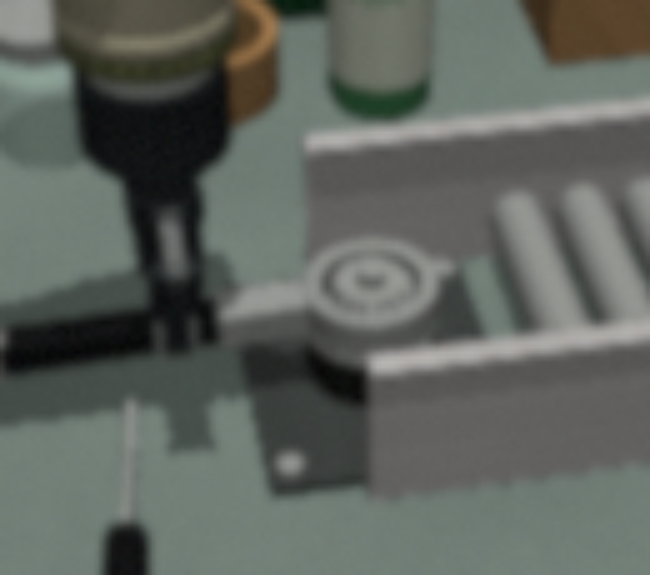

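The ring now surrounds the nut at (372,280), apparently down on the seat. I'll press slightly to confirm.

Call:
play_rows(
  rows=[
    [0, 0, -1.5, 0, -1],
    [0, 0, 0, 0, -1],
  ],
)

```text
time_s: 12.27
eef_pos: [494.2, 184.5, 54.7]
eef_rot: [-0.001, 3.14, 0.002]
force: [-3.2, 0.1, 6.0]
grip_width: 16.6
finger_force: 61.1
```

Call:
play_rows(
  rows=[
    [0, 0, -1, 0, -1],
    [0, 0, 0, 0, -1],
    [0, 0, 0, 0, -1],
  ],
)

```text
time_s: 12.52
eef_pos: [494.2, 184.5, 53.8]
eef_rot: [-0.001, 3.14, 0.002]
force: [-4.1, 0.3, 6.1]
grip_width: 16.9
finger_force: 61.3
```

```bash
python3 - <<'E'
from h import *
np.set_printoptions(precision=2,suppress=True)
s=read_state();print(s["eef_pos"],s["force"],s["ft_torque"])
v=cam("wrist"); im=v["c"]["color"]; save(v,"w7")
for f in("w3","w6","w7"):
    g=cv2.imread(f"pics/{f}.png",0)[0:110,225:330]
    m=(g>170).astype(np.uint8); n,l,st,c=cv2.connectedComponentsWithStats(m); i=1+np.argmax(st[1:,4]); print(f,st[i],c[i])
# camera pose in tool
M=np.array(v["c"]["mount"]);print(M, v["K"])
E
```

```text
[494.2  184.52  53.79] [-4.14  0.31  6.08] [-0.04  0.17 -0.02]
w3 [   2    0   83   71 3789] [49.6  34.41]
w6 [   0    0   56  110 2745] [12.53 52.63]
w7 [   0    0   60  110 4153] [19.92 47.76]
[[   0.     -0.95   -0.32   83.57]
 [   1.      0.     -0.     -0.86]
 [   0.     -0.32    0.95 -132.3 ]
 [   0.      0.      0.      1.  ]] [[348.91   0.   276.48]
 [  0.   348.91 203.42]
 [  0.     0.     1.  ]]
```

```bash
python3 - <<'E'
from h import *
g={f:cv2.imread(f"pics/{f}.png",0) for f in("w3","w4","w5","w6","w7")}
for nm,(r0,r1,c0,c1) in dict(cap=(45,75,246,308),).items():
  for f in g:
    x=g[f]
    # cap bottom edge: along column 276 strong bright->dark ; cap left/right edges at several rows
    col=x[0:130,272:281].mean(1); d=np.diff(col); b=int(np.argmin(d)); 
    out=[b]
    for r in (20,35,50,100,160,220):
        row=x[r-1:r+2,225:330].mean(0); dd=np.abs(np.diff(row)); out.append((r,225+int(np.argmax(dd[:50])),225+50+int(np.argmax(dd[50:]))))
    print(f,out)
E
```

```text
w3 [70, (20, 247, 304), (35, 244, 307), (50, 247, 304), (100, 250, 301), (160, 251, 300), (220, 253, 299)]
w4 [70, (20, 247, 304), (35, 243, 307), (50, 246, 304), (100, 250, 301), (160, 251, 300), (220, 253, 299)]
w5 [70, (20, 247, 304), (35, 243, 307), (50, 246, 304), (100, 249, 301), (160, 251, 300), (220, 253, 299)]
w6 [70, (20, 247, 304), (35, 244, 307), (50, 247, 304), (100, 249, 301), (160, 251, 300), (220, 253, 299)]
w7 [70, (20, 264, 301), (35, 264, 306), (50, 270, 304), (100, 251, 301), (160, 252, 300), (220, 253, 299)]
```

Call:
play_rows(
  rows=[
    [0, 0, 1.5, 0, -1],
    [0, 0, 1.5, 0, -1],
    [0, 0, 1.5, 0, -1],
    [0, 0, 0, 0, -1],
  ],
)

```text
time_s: 12.9
eef_pos: [493.4, 183.7, 57.3]
eef_rot: [0.0, -3.141, 0.0]
force: [-0.0, 0.2, -3.6]
grip_width: 16.7
finger_force: 59.9
```

```bash
cat > cap.py <<'E'
from h import *
from scipy.optimize import least_squares
def cap(x):
    P=[]
    x=cv2.GaussianBlur(x,(3,3),0).astype(float)
    for r in range(22,62,2):
        row=x[r,285:330]; d=np.diff(row); i=int(np.argmin(d)); P.append((285+i+.5,r))
    for c in range(262,292,2):
        d=np.diff(x[50:85,c]); P.append((c,50+int(np.argmin(d))+.5))
    P=np.array(P); s=least_squares(lambda p:np.hypot(P[:,0]-p[0],P[:,1]-p[1])-p[2],(276,35,31),loss="soft_l1")
    return np.round(s.x,1)
if __name__=="__main__":
    import sys
    s=read_state();print(np.round(s["eef_pos"],1),np.round(s["force"],1),np.round(s["ft_torque"],2))
    for f in sys.argv[1:]: print(f,cap(cv2.imread(f"pics/{f}.png",0)))
    v=cam("wrist");print("now",cap(cv2.cvtColor(v["c"]["color"],cv2.COLOR_RGB2GRAY)))
E
python3 cap.py w3 w4 w5 w6 w7
```

```text
[493.4 183.7  57.3] [-0.   0.2 -3.6] [-0.02  0.13  0.04]
w3 [274.5  36.5  33.4]
w4 [273.9  36.4  33.7]
w5 [273.9  36.3  33.7]
w6 [274.   36.3  33.6]
w7 [274.9  38.5  31.7]
now [274.9  38.4  31.8]
```

Call:
play_rows(
  rows=[
    [0, 0, 5, 0, -1],
    [0, 0, 8, 0, -1],
    [0, 0, 12, 0, -1],
    [0, 0, 25, 0, -1],
    [0, 0, 35, 0, -1],
    [0, 0, 15, 0, -1],
    [0, -10, 0, 0, -1],
    [15, -30, 0, 0, -1],
  ],
)

```text
time_s: 13.62
eef_pos: [507.1, 149.0, 158.7]
eef_rot: [-0.014, 3.141, 0.006]
force: [0.5, 1.5, -5.0]
grip_width: 17.0
finger_force: 59.8
```

Call:
play_rows(
  rows=[
    [27, -30, 0, 0, -1],
    [30, -30, 0, 0, -1],
    [30, -30, 0, 0, -1],
    [30, -30, 0, 0, -1],
    [0, -30, -10, 0, -1],
    [0, -10, -35, 0, -1],
    [0, 0, -35, 0, -1],
    [0, 0, 0, 0, -1],
  ],
)

```text
time_s: 14.28
eef_pos: [618.5, -16.5, 69.8]
eef_rot: [-0.004, -3.129, 0.002]
force: [-2.9, 1.8, -4.3]
grip_width: 16.4
finger_force: 59.8
```

```bash
python3 cap.py;python3 - <<'E'
from h import *
v=cam("top")
for o in("ratchet","screwdriver","stopper"):
    for m in spot_in(v["c"],o)[:1]:
        l,t,w,h=m["bbox"]; print(o,m["score"],onz(v,(l,t),10)[:2].round(),onz(v,(l+w,t+h),10)[:2].round())
E
```

```text
[618.5 -16.5  69.8] [-2.9  1.8 -4.3] [0.08 0.32 0.02]
now [275.2  38.6  31.8]
```

Call:
play_rows(
  rows=[
    [0, 0, -20, 0, -1],
    [0, 0, -15, 0, -1],
    [0, 0, -10, 0, -1],
    [0, 0, -4, 0, -1],
    [0, 0, 0, 0, -1],
  ],
)

```text
time_s: 14.95
eef_pos: [624.0, -14.0, 28.5]
eef_rot: [0.002, -3.141, -0.0]
force: [-0.8, -0.2, -2.5]
grip_width: 16.9
finger_force: 59.9
```

Call:
play_rows(
  rows=[
    [0, 0, -2, 0, -1],
    [0, 0, 0, 0, -1],
  ],
)

```text
time_s: 15.12
eef_pos: [624.6, -14.5, 27.3]
eef_rot: [-0.001, 3.14, -0.0]
force: [-0.1, 0.1, -3.4]
grip_width: 16.7
finger_force: 59.9
```

Call:
play_rows(
  rows=[
    [0, 0, -2, 0, -1],
    [0, 0, 0, 0, -1],
  ],
)

```text
time_s: 15.28
eef_pos: [624.1, -14.5, 24.6]
eef_rot: [-0.0, 3.141, 0.0]
force: [-0.1, 0.1, -3.7]
grip_width: 16.5
finger_force: 59.9
```

Call:
play_rows(
  rows=[
    [0, 0, -1, 0, -1],
    [0, 0, 0, 0, -1],
  ],
)

```text
time_s: 15.45
eef_pos: [623.9, -14.5, 23.3]
eef_rot: [-0.0, 3.142, -0.0]
force: [0.1, -0.1, -2.9]
grip_width: 17.2
finger_force: 59.9
```

```bash
python3 cap.py
```

```text
[623.9 -14.5  23.3] [ 0.1 -0.1 -2.9] [-0.09  0.11 -0.06]
now [275.2  38.5  31.8]
```

Call:
play_rows(
  rows=[
    [0, 0, -2, 0, -1],
    [0, 0, 0, 0, -1],
  ],
)

```text
time_s: 15.67
eef_pos: [623.7, -14.5, 21.0]
eef_rot: [0.0, -3.141, 0.0]
force: [-0.0, -0.4, -2.4]
grip_width: 16.8
finger_force: 59.9
```

Call:
play_rows(
  rows=[
    [0, 0, -2, 0, -1],
    [0, 0, 0, 0, -1],
  ],
)

```text
time_s: 15.83
eef_pos: [624.0, -14.5, 19.1]
eef_rot: [-0.0, 3.142, -0.0]
force: [0.2, 0.8, -1.9]
grip_width: 16.9
finger_force: 60.1
```

Call:
play_rows(
  rows=[
    [0, 0, -2, 0, -1],
    [0, 0, 0, 0, -1],
  ],
)

```text
time_s: 16.0
eef_pos: [624.3, -14.6, 17.5]
eef_rot: [-0.0, 3.141, -0.0]
force: [1.0, 0.6, 1.2]
grip_width: 16.9
finger_force: 60.4
```

Call:
play_rows(
  rows=[
    [0, 0, -1.5, 0, -1],
    [0, 0, 0, 0, -1],
  ],
)

```text
time_s: 16.17
eef_pos: [624.6, -14.6, 16.1]
eef_rot: [-0.0, 3.14, -0.0]
force: [1.2, -0.5, 0.8]
grip_width: 16.5
finger_force: 60.4
```

```bash
python3 cap.py
```

```text
[624.6 -14.6  16.1] [ 1.2 -0.5  0.8] [-0.11 -0.04  0.  ]
now [275.1  37.   32.8]
```

Call:
play_rows(
  rows=[
    [0, 0, -1, 0, -1],
    [0, 0, 0, 0, -1],
  ],
)

```text
time_s: 16.38
eef_pos: [624.5, -14.5, 15.1]
eef_rot: [-0.001, 3.14, -0.0]
force: [4.2, -0.4, 2.5]
grip_width: 16.5
finger_force: 60.5
```

Call:
play_rows(
  rows=[
    [0, 0, -1, 0, -1],
    [0, 0, 0, 0, -1],
  ],
)

```text
time_s: 16.55
eef_pos: [624.5, -14.5, 14.1]
eef_rot: [-0.001, 3.14, -0.0]
force: [3.3, -0.6, 3.3]
grip_width: 17.1
finger_force: 60.7
```

```bash
python3 cap.py
```

```text
[624.5 -14.5  14.1] [ 3.3 -0.6  3.3] [-0.18 -0.1   0.03]
now [275.2  36.6  33.3]
```

Call:
play_rows(
  rows=[
    [0, 0, -1, 0, -1],
    [0, 0, 0, 0, -1],
  ],
)

```text
time_s: 16.77
eef_pos: [624.5, -14.5, 13.9]
eef_rot: [-0.0, 3.14, 0.0]
force: [1.1, -0.6, 10.4]
grip_width: 16.6
finger_force: 61.6
```

```bash
python3 cap.py
```

```text
[624.5 -14.5  13.9] [ 1.1 -0.6 10.4] [-0.06  0.24  0.06]
now [275.2  36.5  33.3]
```

Call:
play_rows(
  rows=[
    [0, 0, 16, 0, -1],
    [0, 0, 40, 0, -1],
    [0, 0, 40, 0, -1],
    [-15, 25, 35, 0, -1],
    [-25, 35, 5, 0, -1],
    [-25, 35, 0, 0, -1],
    [-25, 35, 0, 0, -1],
    [-25, 35, 0, 0, -1],
  ],
)

```text
time_s: 17.48
eef_pos: [510.6, 144.8, 144.5]
eef_rot: [0.0, -3.138, 0.001]
force: [0.3, -0.1, -3.4]
grip_width: 16.9
finger_force: 59.9
```

Call:
play_rows(
  rows=[
    [-16, 33, 0, 0, -1],
    [0, 0, 0, 0, -1],
    [0, 0, -35, 0, -1],
    [0, 0, -15, 0, -1],
    [0, 0, 0, 0, -1],
    [0, 0, 0, 0, -1],
  ],
)

```text
time_s: 17.98
eef_pos: [496.0, 175.9, 94.4]
eef_rot: [-0.0, -3.138, 0.003]
force: [0.2, -0.9, -3.1]
grip_width: 16.6
finger_force: 59.8
```

```bash
python3 cap.py
```

```text
[496.  175.9  94.4] [ 0.2 -0.9 -3.1] [ 0.01  0.08 -0.01]
now [275.2  36.4  33.2]
```

Call:
play_rows(
  rows=[
    [-2, 8, 0, 0, -1],
    [0, 0, 0, 0, -1],
    [0, 0, 0, 0, -1],
  ],
)

```text
time_s: 18.28
eef_pos: [495.8, 185.9, 96.6]
eef_rot: [-0.002, 3.14, 0.002]
force: [-0.3, -0.4, -2.6]
grip_width: 16.6
finger_force: 59.9
```

Call:
play_rows(
  rows=[
    [0, 0, 0, 0, -1],
  ],
)

```text
time_s: 18.37
eef_pos: [495.8, 185.1, 96.3]
eef_rot: [-0.001, 3.141, 0.001]
force: [0.0, 0.5, -3.3]
grip_width: 16.4
finger_force: 59.9
```

Call:
play_rows(
  rows=[
    [-2, -0.5, -6, 0, -1],
    [0, 0, -6, 0, -1],
    [0, 0, -6, 0, -1],
    [0, 0, -6, 0, -1],
    [0, 0, -4, 0, -1],
    [0, 0, -4, 0, -1],
    [0, 0, -2, 0, -1],
    [0, 0, 0, 0, -1],
  ],
)

```text
time_s: 19.03
eef_pos: [493.2, 184.1, 61.0]
eef_rot: [0.0, -3.141, 0.001]
force: [-0.6, 0.0, -2.2]
grip_width: 16.1
finger_force: 59.9
```

Call:
play_rows(
  rows=[
    [0, 0, -1.5, 0, -1],
    [0, 0, 0, 0, -1],
  ],
)

```text
time_s: 19.2
eef_pos: [493.6, 184.3, 60.1]
eef_rot: [-0.0, 3.142, -0.0]
force: [-0.2, 0.1, -3.5]
grip_width: 16.7
finger_force: 59.9
```

Call:
play_rows(
  rows=[
    [0, 0, -1, 0, -1],
    [0, 0, 0, 0, -1],
  ],
)

```text
time_s: 19.37
eef_pos: [493.5, 184.3, 59.2]
eef_rot: [-0.001, 3.142, 0.0]
force: [-0.4, -0.0, -3.2]
grip_width: 16.9
finger_force: 59.9
```

Call:
play_rows(
  rows=[
    [0, 0, -0.5, 0, -1],
    [0, 0, 0, 0, -1],
  ],
)

```text
time_s: 19.53
eef_pos: [493.5, 184.3, 58.7]
eef_rot: [0.001, -3.142, -0.0]
force: [-0.6, -0.3, -2.7]
grip_width: 16.5
finger_force: 59.9
```

```bash
python3 cap.py; python3 - <<'E'
from h import *
L=105.5
for p in np.radians([0,-7.16,57.3]): print(L*(np.cos(p)),L*np.sin(p))
def rows(a,b,n,L=105.5):
    t=np.linspace(a,b,n+1); P=-L*np.c_[np.cos(t),np.sin(t)]
    return np.round(np.c_[np.diff(P,axis=0),np.zeros(n),np.diff(t)],2).tolist()
print(rows(0,.96,8)); print(rows(.96,-.96,16))
E
```

```text
[493.5 184.3  58.7] [-0.6 -0.3 -2.7] [-0.04  0.22 -0.01]
now [275.3  36.3  33.1]
105.5 0.0
104.6773066363679 -13.14958080532636
56.995353810392615 88.7793874952298
[[0.76, -12.63, 0.0, 0.12], [2.27, -12.45, 0.0, 0.12], [3.74, -12.09, 0.0, 0.12], [5.16, -11.55, 0.0, 0.12], [6.51, -10.85, 0.0, 0.12], [7.76, -10.0, 0.0, 0.12], [8.9, -8.99, 0.0, 0.12], [9.91, -7.86, 0.0, 0.12]]
[[-9.91, 7.86, 0.0, -0.12], [-8.9, 8.99, 0.0, -0.12], [-7.76, 10.0, 0.0, -0.12], [-6.51, 10.85, 0.0, -0.12], [-5.16, 11.55, 0.0, -0.12], [-3.74, 12.09, 0.0, -0.12], [-2.27, 12.45, 0.0, -0.12], [-0.76, 12.63, 0.0, -0.12], [0.76, 12.63, 0.0, -0.12], [2.27, 12.45, 0.0, -0.12], [3.74, 12.09, 0.0, -0.12], [5.16, 11.55, 0.0, -0.12], [6.51, 10.85, 0.0, -0.12], [7.76, 10.0, 0.0, -0.12], [8.9, 8.99, 0.0, -0.12], [9.91, 7.86, 0.0, -0.12]]
```

Call:
play_rows(
  rows=[
    [0, 0, -0.7, 0, -1],
    [0, 0, 0, 0, -1],
  ],
)

```text
time_s: 19.75
eef_pos: [493.6, 184.4, 58.1]
eef_rot: [-0.0, 3.141, 0.0]
force: [-1.5, -0.6, -0.0]
grip_width: 16.7
finger_force: 60.3
```

Call:
play_rows(
  rows=[
    [0, 0, -0.7, 0, -1],
    [0, 0, 0, 0, -1],
  ],
)

```text
time_s: 19.92
eef_pos: [493.8, 184.4, 57.7]
eef_rot: [-0.0, 3.141, 0.001]
force: [-2.9, -0.2, 3.3]
grip_width: 16.9
finger_force: 60.8
```

Contact confirmed at the expected height. I'll do a slip back-swing first.

Call:
play_rows(
  rows=[
    [0.5, -10.5, 0, 0.1, -1],
    [1.6, -10.4, 0, 0.1, -1],
    [2.6, -10.2, 0, 0.1, -1],
    [3.6, -9.9, 0, 0.1, -1],
    [0, 0, 0, 0, -1],
  ],
)

```text
time_s: 20.33
eef_pos: [502.9, 141.4, 57.9]
eef_rot: [-0.628, 3.077, -0.001]
force: [-1.0, -0.1, 0.8]
grip_width: 17.0
finger_force: 60.5
```

```bash
cat > st.py <<'E'
from h import *
s=read_state(); M=R.from_rotvec(s["eef_rot"]).as_matrix(); a=np.arctan2(-M[1,0],-M[0,0])
p=np.array(s["eef_pos"]); F=np.array(s["force"]); u=np.array([np.cos(a),np.sin(a),0]); n=np.array([-np.sin(a),np.cos(a),0])
print("t",s["time_s"],"yaw",round(a,3),"pos",p.round(1),"ring",(p+105.5*u).round(1),"F along/tang/z",np.round([F@u,F@n,F[2]],1),"T",np.round(s["ft_torque"],2),"q7",np.round(s["joints"],2))
E
python3 st.py; python3 cap.py
```

```text
t 20.3333 yaw 0.403 pos [502.9 141.4  57.9] ring [600.  182.8  57.9] F along/tang/z [-1.   0.3  0.8] T [ 0.05 -0.01 -0.01] q7 [-0.67  0.35  0.4   1.89 -0.17  0.93  1.78]
[502.9 141.4  57.9] [-1.  -0.1  0.8] [ 0.05 -0.01 -0.01]
now [275.3  36.4  33. ]
```

Call:
play_rows(
  rows=[
    [4.6, -9.5, 0, 0.1, -1],
    [5.5, -9, 0, 0.1, -1],
    [6.4, -8.4, 0, 0.1, -1],
    [7.2, -7.7, 0, 0.1, -1],
    [7.9, -7, 0, 0.1, -1],
    [0, 0, 0, 0, -1],
  ],
)

```text
time_s: 20.88
eef_pos: [534.6, 100.7, 57.6]
eef_rot: [-1.366, 2.828, -0.001]
force: [-2.5, -1.7, 4.1]
grip_width: 17.0
finger_force: 60.9
```

```bash
python3 st.py; python3 cap.py
```

```text
t 20.8833 yaw 0.9 pos [534.6 100.7  57.6] ring [600.2 183.3  57.6] F along/tang/z [-2.9  1.   4.1] T [-0.04  0.18  0.03] q7 [-0.51  0.39  0.32  1.83 -0.15  0.95  2.35]
[534.6 100.7  57.6] [-2.5 -1.7  4.1] [-0.04  0.18  0.03]
now [276.4  37.4  32.1]
```

Call:
play_rows(
  rows=[
    [-7.9, 7, 0, -0.1, -1],
    [-7.2, 7.7, 0, -0.1, -1],
    [-6.4, 8.4, 0, -0.1, -1],
    [-5.5, 9, 0, -0.1, -1],
    [-4.6, 9.5, 0, -0.1, -1],
    [0, 0, 0, 0, -1],
  ],
)

```text
time_s: 21.43
eef_pos: [501.9, 143.9, 57.5]
eef_rot: [-0.606, 3.081, -0.002]
force: [4.2, -9.5, 2.1]
grip_width: 17.2
finger_force: 61.3
```

```bash
python3 st.py
```

```text
t 21.4333 yaw 0.388 pos [501.9 143.9  57.5] ring [599.5 183.8  57.5] F along/tang/z [  0.3 -10.4   2.1] T [-1.82 -1.09 -0.86] q7 [-0.68  0.35  0.41  1.89 -0.17  0.93  1.76]
```

```bash
cat >> st.py <<'E'
nut=np.array([599.3,184.5,0]); r=(p-nut)/1000
print("nut torque cw:", round(r[0]*F[1]-r[1]*F[0]+s["ft_torque"][2],2), "F",round(float(np.linalg.norm(F)),1))
E
python3 st.py
```

```text
t 21.4333 yaw 0.388 pos [501.9 143.9  57.5] ring [599.5 183.8  57.5] F along/tang/z [  0.3 -10.4   2.1] T [-1.82 -1.09 -0.86] q7 [-0.68  0.35  0.41  1.89 -0.17  0.93  1.76]
nut torque cw: 0.24 F 10.6
```

Call:
play_rows(
  rows=[
    [-3.6, 9.9, 0, -0.1, -1],
    [-2.6, 10.2, 0, -0.1, -1],
    [-1.6, 10.4, 0, -0.1, -1],
    [-0.5, 10.5, 0, -0.1, -1],
  ],
)

```text
time_s: 21.77
eef_pos: [493.7, 184.0, 57.5]
eef_rot: [0.015, 3.14, -0.001]
force: [1.5, -4.6, 4.7]
grip_width: 16.8
finger_force: 61.0
```

```bash
python3 st.py;python3 cap.py
```

```text
t 21.7667 yaw -0.01 pos [493.7 184.   57.5] ring [599.2 183.   57.5] F along/tang/z [ 1.5 -4.6  4.7] T [-1.04 -0.65 -0.1 ] q7 [-0.8   0.37  0.47  1.88 -0.2   0.94  1.31]
nut torque cw: 0.39 F 6.8
[493.7 184.   57.5] [ 1.5 -4.6  4.7] [-1.04 -0.65 -0.1 ]
now [275.6  36.3  33.1]
```

Call:
play_rows(
  rows=[
    [0.5, 10.5, 0, -0.1, -1],
    [1.6, 10.4, 0, -0.1, -1],
    [2.6, 10.2, 0, -0.1, -1],
    [3.6, 9.9, 0, -0.1, -1],
  ],
)

```text
time_s: 22.15
eef_pos: [501.6, 225.5, 57.4]
eef_rot: [0.633, 3.077, -0.001]
force: [-0.2, -3.3, 5.5]
grip_width: 16.6
finger_force: 61.1
```

```bash
python3 st.py;python3 cap.py
```

```text
t 22.15 yaw -0.406 pos [501.6 225.5  57.4] ring [598.5 183.9  57.4] F along/tang/z [ 1.1 -3.1  5.5] T [-0.92 -0.42  0.03] q7 [-0.9   0.43  0.53  1.82 -0.26  0.96  0.9 ]
nut torque cw: 0.36 F 6.4
[501.6 225.5  57.4] [-0.2 -3.3  5.5] [-0.92 -0.42  0.03]
now [275.3  37.   32.5]
```

The nut is running down at about 0.3 N m. I'll finish this stroke and swing back.

Call:
play_rows(
  rows=[
    [4.6, 9.5, 0, -0.1, -1],
    [5.5, 9, 0, -0.1, -1],
    [6.4, 8.4, 0, -0.1, -1],
    [7.2, 7.7, 0, -0.1, -1],
    [7.9, 7, 0, -0.1, -1],
  ],
)

```text
time_s: 22.62
eef_pos: [533.0, 268.0, 57.4]
eef_rot: [-1.37, -2.827, -0.0]
force: [-0.8, -2.4, 6.5]
grip_width: 16.7
finger_force: 61.2
```

```bash
python3 st.py;python3 cap.py
```

```text
t 22.6167 yaw -0.903 pos [533.  268.   57.4] ring [598.4 185.2  57.4] F along/tang/z [ 1.4 -2.1  6.5] T [-0.77 -0.13  0.16] q7 [-0.98  0.54  0.61  1.69 -0.35  1.02  0.42]
nut torque cw: 0.38 F 7.0
[533.  268.   57.4] [-0.8 -2.4  6.5] [-0.77 -0.13  0.16]
now [273.9  36.5  33.1]
```

Call:
play_rows(
  rows=[
    [-7.9, -7, 0, 0.1, -1],
    [-7.2, -7.7, 0, 0.1, -1],
    [-6.4, -8.4, 0, 0.1, -1],
    [-5.5, -9, 0, 0.1, -1],
    [-4.6, -9.5, 0, 0.1, -1],
    [-3.6, -9.9, 0, 0.1, -1],
    [-2.6, -10.2, 0, 0.1, -1],
    [-1.6, -10.4, 0, 0.1, -1],
  ],
)

```text
time_s: 23.33
eef_pos: [493.6, 196.1, 57.7]
eef_rot: [0.145, 3.137, 0.003]
force: [-0.7, 1.8, 2.7]
grip_width: 16.9
finger_force: 61.0
```

```bash
python3 st.py;python3 cap.py
```

```text
t 23.3333 yaw -0.092 pos [493.6 196.1  57.7] ring [598.6 186.5  57.7] F along/tang/z [-0.9  1.7  2.7] T [ 0.47 -0.33  0.15] q7 [-0.83  0.38  0.47  1.87 -0.21  0.94  1.22]
nut torque cw: -0.03 F 3.3
[493.6 196.1  57.7] [-0.7  1.8  2.7] [ 0.47 -0.33  0.15]
now [274.5  36.7  32.9]
```

Call:
play_rows(
  rows=[
    [-0.5, -10.5, 0, 0.1, -1],
    [0.5, -10.5, 0, 0.1, -1],
    [1.6, -10.4, 0, 0.1, -1],
    [2.6, -10.2, 0, 0.1, -1],
    [3.6, -9.9, 0, 0.1, -1],
    [4.6, -9.5, 0, 0.1, -1],
    [5.5, -9, 0, 0.1, -1],
    [6.4, -8.4, 0, 0.1, -1],
  ],
)

```text
time_s: 24.05
eef_pos: [518.1, 117.1, 57.5]
eef_rot: [-1.083, 2.949, 0.001]
force: [-2.9, -1.8, 5.7]
grip_width: 16.8
finger_force: 61.1
```

Call:
play_rows(
  rows=[
    [7.2, -7.7, 0, 0.1, -1],
    [7.9, -7, 0, 0.1, -1],
    [0, 0, 0, 0, -1],
  ],
)

```text
time_s: 24.3
eef_pos: [534.6, 100.4, 57.6]
eef_rot: [-1.369, 2.826, -0.001]
force: [-0.6, -2.2, 4.5]
grip_width: 16.9
finger_force: 60.9
```

```bash
python3 st.py;python3 cap.py
```

```text
t 24.3 yaw 0.902 pos [534.6 100.4  57.6] ring [600.  183.2  57.6] F along/tang/z [-2.1 -0.9  4.5] T [-0.02 -0.01 -0.03] q7 [-0.51  0.39  0.32  1.83 -0.15  0.95  2.35]
nut torque cw: 0.07 F 5.0
[534.6 100.4  57.6] [-0.6 -2.2  4.5] [-0.02 -0.01 -0.03]
now [276.4  36.9  32.6]
```

Call:
play_rows(
  rows=[
    [-7.9, 7, 0, -0.1, -1],
    [-7.2, 7.7, 0, -0.1, -1],
    [-6.4, 8.4, 0, -0.1, -1],
    [0, 0, 0, 0, -1],
  ],
)

```text
time_s: 24.68
eef_pos: [512.1, 124.9, 57.5]
eef_rot: [-0.912, 3.004, -0.002]
force: [5.7, -9.0, 2.9]
grip_width: 16.7
finger_force: 61.4
```

```bash
python3 st.py; python3 - <<'E'
import numpy as np
t=np.arange(.6,-1.0,-.06); P=-105.5*np.c_[np.cos(t),np.sin(t)]
for a,d in zip(t,np.diff(P,axis=0)): print(round(a,2),d.round(1),end="; ")
E
```

```text
t 24.6833 yaw 0.59 pos [512.1 124.9  57.5] ring [599.8 183.5  57.5] F along/tang/z [ -0.3 -10.6   2.9] T [-1.71 -1.44 -0.89] q7 [-0.61  0.36  0.37  1.88 -0.16  0.93  1.99]
nut torque cw: 0.23 F 11.0
0.6 [-3.4  5.3]; 0.54 [-3.1  5.5]; 0.48 [-2.8  5.7]; 0.42 [-2.4  5.9]; 0.36 [-2.1  6. ]; 0.3 [-1.7  6.1]; 0.24 [-1.3  6.2]; 0.18 [-0.9  6.3]; 0.12 [-0.6  6.3]; 0.06 [-0.2  6.3]; 0.0 [0.2 6.3]; -0.06 [0.6 6.3]; -0.12 [0.9 6.3]; -0.18 [1.3 6.2]; -0.24 [1.7 6.1]; -0.3 [2.1 6. ]; -0.36 [2.4 5.9]; -0.42 [2.8 5.7]; -0.48 [3.1 5.5]; -0.54 [3.4 5.3]; -0.6 [3.7 5.1]; -0.66 [4.  4.9]; -0.72 [4.3 4.6]; -0.78 [4.6 4.4]; -0.84 [4.8 4.1]; -0.9 [5.1 3.8];
```

Call:
play_rows(
  rows=[
    [-3.4, 5.3, 0, -0.06, -1],
    [-3.1, 5.5, 0, -0.06, -1],
    [0, 0, 0, 0, -1],
  ],
)

```text
time_s: 24.93
eef_pos: [505.9, 135.2, 57.5]
eef_rot: [-0.735, 3.053, -0.002]
force: [3.3, -8.6, 2.5]
grip_width: 16.7
finger_force: 61.2
```

```bash
python3 st.py
```

```text
t 24.9333 yaw 0.473 pos [505.9 135.2  57.5] ring [599.8 183.2  57.5] F along/tang/z [-1.  -9.2  2.5] T [-1.52 -1.2  -0.77] q7 [-0.65  0.36  0.39  1.89 -0.16  0.93  1.86]
nut torque cw: 0.2 F 9.6
```

Call:
play_rows(
  rows=[
    [-2.8, 5.7, 0, -0.06, -1],
    [-2.4, 5.9, 0, -0.06, -1],
    [0, 0, 0, 0, -1],
  ],
)

```text
time_s: 25.18
eef_pos: [500.6, 146.8, 57.4]
eef_rot: [-0.551, 3.092, -0.002]
force: [1.7, -8.4, 4.2]
grip_width: 16.4
finger_force: 61.3
```

```bash
python3 st.py
```

```text
t 25.1833 yaw 0.353 pos [500.6 146.8  57.4] ring [599.6 183.3  57.4] F along/tang/z [-1.3 -8.4  4.2] T [-1.54 -1.03 -0.72] q7 [-0.69  0.35  0.41  1.89 -0.17  0.93  1.72]
nut torque cw: 0.17 F 9.5
```

Call:
play_rows(
  rows=[
    [-2.1, 6, 0, -0.06, -1],
    [-1.7, 6.1, 0, -0.06, -1],
    [0, 0, 0, 0, -1],
  ],
)

```text
time_s: 25.43
eef_pos: [496.7, 159.1, 57.4]
eef_rot: [-0.366, 3.119, -0.002]
force: [2.3, -7.7, 4.2]
grip_width: 16.9
finger_force: 61.3
```

```bash
python3 st.py
```

```text
t 25.4333 yaw 0.234 pos [496.7 159.1  57.4] ring [599.3 183.5  57.4] F along/tang/z [ 0.5 -8.   4.2] T [-1.51 -0.91 -0.64] q7 [-0.73  0.36  0.43  1.89 -0.18  0.93  1.59]
nut torque cw: 0.21 F 9.1
```

Call:
play_rows(
  rows=[
    [-1.3, 6.2, 0, -0.06, -1],
    [-0.9, 6.3, 0, -0.06, -1],
    [0, 0, 0, 0, -1],
  ],
)

```text
time_s: 25.68
eef_pos: [494.4, 171.7, 57.3]
eef_rot: [-0.179, 3.136, -0.002]
force: [1.1, -8.2, 5.2]
grip_width: 16.5
finger_force: 61.3
```

```bash
python3 st.py
```

```text
t 25.6833 yaw 0.114 pos [494.4 171.7  57.3] ring [599.2 183.7  57.3] F along/tang/z [ 0.2 -8.3  5.2] T [-1.51 -0.77 -0.61] q7 [-0.77  0.36  0.44  1.89 -0.19  0.93  1.45]
nut torque cw: 0.27 F 9.8
```

Call:
play_rows(
  rows=[
    [-0.6, 6.3, 0, -0.06, -1],
    [-0.2, 6.3, 0, -0.06, -1],
    [0, 0, 0, 0, -1],
  ],
)

```text
time_s: 25.93
eef_pos: [493.5, 184.4, 57.3]
eef_rot: [0.009, 3.141, -0.002]
force: [0.9, -7.6, 5.3]
grip_width: 16.3
finger_force: 61.3
```

```bash
python3 st.py
```

```text
t 25.9333 yaw -0.005 pos [493.5 184.4  57.3] ring [599.  183.8  57.3] F along/tang/z [ 1.  -7.6  5.3] T [-1.41 -0.63 -0.54] q7 [-0.8   0.37  0.46  1.88 -0.2   0.94  1.32]
nut torque cw: 0.27 F 9.3
```

Call:
play_rows(
  rows=[
    [0.2, 6.3, 0, -0.06, -1],
    [0.6, 6.3, 0, -0.06, -1],
    [0, 0, 0, 0, -1],
  ],
)

```text
time_s: 26.18
eef_pos: [494.2, 197.2, 57.3]
eef_rot: [0.196, 3.135, -0.002]
force: [-1.0, -6.2, 5.7]
grip_width: 16.8
finger_force: 61.3
```

```bash
python3 st.py
```

```text
t 26.1833 yaw -0.125 pos [494.2 197.2  57.3] ring [598.9 184.1  57.3] F along/tang/z [-0.2 -6.3  5.7] T [-1.3  -0.45 -0.5 ] q7 [-0.84  0.38  0.48  1.86 -0.21  0.94  1.19]
nut torque cw: 0.16 F 8.5
```

Call:
play_rows(
  rows=[
    [0.9, 6.3, 0, -0.06, -1],
    [1.3, 6.2, 0, -0.06, -1],
    [0, 0, 0, 0, -1],
  ],
)

```text
time_s: 26.43
eef_pos: [496.4, 209.9, 57.2]
eef_rot: [0.384, 3.118, -0.001]
force: [-0.3, -6.9, 6.0]
grip_width: 16.8
finger_force: 61.3
```

```bash
python3 st.py
```

```text
t 26.4333 yaw -0.245 pos [496.4 209.9  57.2] ring [598.8 184.3  57.2] F along/tang/z [ 1.4 -6.7  6. ] T [-1.26 -0.41 -0.4 ] q7 [-0.87  0.4   0.5   1.85 -0.23  0.95  1.06]
nut torque cw: 0.32 F 9.2
```

Call:
play_rows(
  rows=[
    [1.7, 6.1, 0, -0.06, -1],
    [2.1, 6, 0, -0.06, -1],
    [0, 0, 0, 0, -1],
  ],
)

```text
time_s: 26.68
eef_pos: [500.1, 222.2, 57.2]
eef_rot: [0.569, 3.089, -0.001]
force: [-1.9, -4.2, 7.1]
grip_width: 16.6
finger_force: 61.4
```

```bash
python3 st.py
```

```text
t 26.6833 yaw -0.365 pos [500.1 222.2  57.2] ring [598.7 184.5  57.2] F along/tang/z [-0.3 -4.6  7.1] T [-1.11 -0.28 -0.35] q7 [-0.89  0.42  0.52  1.83 -0.25  0.96  0.94]
nut torque cw: 0.14 F 8.4
```

Call:
play_rows(
  rows=[
    [2.4, 5.9, 0.3, -0.06, -1],
    [2.8, 5.7, 0, -0.06, -1],
    [0, 0, 0, 0, -1],
  ],
)

```text
time_s: 26.93
eef_pos: [505.2, 233.8, 57.4]
eef_rot: [-0.751, -3.05, 0.001]
force: [-2.6, -4.0, 6.1]
grip_width: 16.7
finger_force: 61.2
```

```bash
python3 st.py
```

```text
t 26.9333 yaw -0.483 pos [505.2 233.8  57.4] ring [598.6 184.8  57.4] F along/tang/z [-0.4 -4.7  6.1] T [-1.01 -0.07 -0.28] q7 [-0.92  0.44  0.54  1.8  -0.27  0.97  0.82]
nut torque cw: 0.22 F 7.7
```

Call:
play_rows(
  rows=[
    [3.1, 5.5, 0, -0.06, -1],
    [3.4, 5.3, 0, -0.06, -1],
    [0, 0, 0, 0, -1],
  ],
)

```text
time_s: 27.18
eef_pos: [511.6, 244.6, 57.4]
eef_rot: [-0.93, -3.0, 0.001]
force: [-2.2, -2.4, 6.3]
grip_width: 16.8
finger_force: 61.3
```

```bash
python3 st.py
```

```text
t 27.1833 yaw -0.601 pos [511.6 244.6  57.4] ring [598.6 185.   57.4] F along/tang/z [-0.5 -3.2  6.3] T [-0.82 -0.03 -0.17] q7 [-0.94  0.47  0.56  1.77 -0.29  0.98  0.7 ]
nut torque cw: 0.17 F 7.1
```

Call:
play_rows(
  rows=[
    [3.7, 5.1, 0, -0.06, -1],
    [4, 4.9, 0, -0.06, -1],
    [0, 0, 0, 0, -1],
  ],
)

```text
time_s: 27.43
eef_pos: [519.3, 254.8, 57.4]
eef_rot: [-1.107, -2.94, 0.001]
force: [-3.2, -1.4, 6.0]
grip_width: 16.8
finger_force: 61.3
```

```bash
python3 st.py
```

```text
t 27.4333 yaw -0.72 pos [519.3 254.8  57.4] ring [598.6 185.2  57.4] F along/tang/z [-1.4 -3.2  6. ] T [-0.68  0.04 -0.14] q7 [-0.96  0.5   0.58  1.74 -0.31  1.    0.59]
nut torque cw: 0.19 F 6.9
```

Call:
play_rows(
  rows=[
    [-7.7, -10, 0.3, 0.12, -1],
    [-6.5, -10.8, 0, 0.12, -1],
    [-5.2, -11.6, 0, 0.12, -1],
    [-3.8, -12.1, 0, 0.12, -1],
    [-2.2, -12.5, 0, 0.12, -1],
    [-0.8, -12.6, 0, 0.12, -1],
  ],
)

```text
time_s: 27.93
eef_pos: [492.5, 185.1, 57.8]
eef_rot: [-0.016, 3.141, 0.002]
force: [1.4, 0.5, 1.7]
grip_width: 16.6
finger_force: 60.7
```

Call:
play_rows(
  rows=[
    [0.8, -12.6, 0, 0.12, -1],
    [2.2, -12.5, 0, 0.12, -1],
    [3.8, -12.1, 0, 0.12, -1],
    [5.2, -11.6, 0, 0.12, -1],
    [6.5, -10.8, 0, 0.12, -1],
    [0, 0, 0, 0, -1],
  ],
)

```text
time_s: 28.43
eef_pos: [512.2, 122.6, 57.8]
eef_rot: [0.937, -2.999, 0.001]
force: [-0.7, -1.3, 2.7]
grip_width: 16.9
finger_force: 60.7
```

```bash
python3 st.py; python3 cap.py
```

```text
t 28.4333 yaw 0.606 pos [512.2 122.6  57.8] ring [598.9 182.7  57.8] F along/tang/z [-1.3 -0.7  2.7] T [-0.17 -0.11 -0.05] q7 [-0.6   0.36  0.37  1.87 -0.16  0.94  2.01]
nut torque cw: 0.02 F 3.1
[512.2 122.6  57.8] [-0.7 -1.3  2.7] [-0.17 -0.11 -0.05]
now [275.5  36.2  33.1]
```

Call:
play_rows(
  rows=[
    [-3.4, 5.3, 0, -0.06, -1],
    [-3.1, 5.5, 0, -0.06, -1],
    [0, 0, 0, 0, -1],
  ],
)

```text
time_s: 28.73
eef_pos: [505.4, 135.4, 57.8]
eef_rot: [-0.732, 3.054, -0.002]
force: [4.7, -9.1, 1.9]
grip_width: 16.7
finger_force: 61.1
```

```bash
python3 st.py
```

```text
t 28.7333 yaw 0.471 pos [505.4 135.4  57.8] ring [599.4 183.3  57.8] F along/tang/z [  0.1 -10.3   1.9] T [-1.68 -1.15 -0.81] q7 [-0.65  0.35  0.39  1.89 -0.16  0.93  1.86]
nut torque cw: 0.28 F 10.5
```

Call:
play_rows(
  rows=[
    [-2.8, 5.7, 0, -0.06, -1],
    [-2.4, 5.9, 0, -0.06, -1],
    [0, 0, 0, 0, -1],
  ],
)

```text
time_s: 28.98
eef_pos: [500.2, 147.2, 57.7]
eef_rot: [-0.549, 3.092, -0.002]
force: [4.1, -8.4, 2.4]
grip_width: 17.2
finger_force: 61.1
```

```bash
python3 st.py
```

```text
t 28.9833 yaw 0.351 pos [500.2 147.2  57.7] ring [599.2 183.5  57.7] F along/tang/z [ 1.  -9.3  2.4] T [-1.7  -1.07 -0.78] q7 [-0.69  0.35  0.41  1.89 -0.17  0.93  1.72]
nut torque cw: 0.2 F 9.7
```

Call:
play_rows(
  rows=[
    [-2.1, 6, 0, -0.06, -1],
    [-1.7, 6.1, 0, -0.06, -1],
    [0, 0, 0, 0, -1],
  ],
)

```text
time_s: 29.23
eef_pos: [496.6, 159.0, 57.7]
eef_rot: [-0.363, 3.119, -0.003]
force: [4.3, -10.1, 2.4]
grip_width: 16.5
finger_force: 60.8
```

```bash
python3 st.py
```

```text
t 29.2333 yaw 0.231 pos [496.6 159.   57.7] ring [599.3 183.2  57.7] F along/tang/z [  1.9 -10.8   2.4] T [-1.89 -1.22 -0.51] q7 [-0.73  0.35  0.42  1.89 -0.18  0.93  1.58]
nut torque cw: 0.64 F 11.3
```

Torque has jumped to 0.64, so it is coming up tight. I'll use small steps from here.

Call:
play_rows(
  rows=[
    [-0.7, 3.1, 0, -0.03, -1],
    [0, 0, 0, 0, -1],
    [0, 0, 0, 0, -1],
  ],
)

```text
time_s: 29.48
eef_pos: [496.1, 161.3, 57.8]
eef_rot: [-0.32, 3.124, -0.003]
force: [4.2, -8.6, 1.0]
grip_width: 16.9
finger_force: 60.6
```

```bash
python3 st.py
```

```text
t 29.4833 yaw 0.204 pos [496.1 161.3  57.8] ring [599.4 182.7  57.8] F along/tang/z [ 2.4 -9.3  1. ] T [-1.44 -1.09 -0.26] q7 [-0.74  0.36  0.43  1.89 -0.18  0.93  1.55]
nut torque cw: 0.73 F 9.7
```

Call:
play_rows(
  rows=[
    [-0.6, 3.1, 0, -0.03, -1],
    [0, 0, 0, 0, -1],
    [0, 0, 0, 0, -1],
  ],
)

```text
time_s: 29.73
eef_pos: [495.6, 164.2, 57.8]
eef_rot: [-0.274, 3.128, -0.004]
force: [3.9, -8.2, 2.0]
grip_width: 16.7
finger_force: 60.6
```

```bash
python3 st.py; python3 st.py|tail -1; python3 cap.py
```

```text
t 29.7333 yaw 0.174 pos [495.6 164.2  57.8] ring [599.5 182.5  57.8] F along/tang/z [ 2.4 -8.8  2. ] T [-1.59 -1.04 -0.1 ] q7 [-0.75  0.36  0.43  1.89 -0.18  0.93  1.52]
nut torque cw: 0.83 F 9.3
nut torque cw: 0.83 F 9.3
[495.6 164.2  57.8] [ 3.9 -8.2  2. ] [-1.59 -1.04 -0.1 ]
now [275.8  36.5  32.9]
```

Call:
play_rows(
  rows=[
    [-0.5, 3.1, 0, -0.03, -1],
    [0, 0, 0, 0, -1],
    [0, 0, 0, 0, -1],
  ],
)

```text
time_s: 30.03
eef_pos: [495.1, 167.2, 57.8]
eef_rot: [-0.227, 3.132, -0.004]
force: [3.7, -9.4, 1.5]
grip_width: 16.5
finger_force: 60.6
```

```bash
python3 st.py
```

```text
t 30.0333 yaw 0.145 pos [495.1 167.2  57.8] ring [599.5 182.4  57.8] F along/tang/z [ 2.3 -9.8  1.5] T [-1.64 -1.12 -0.06] q7 [-0.75  0.36  0.44  1.89 -0.18  0.93  1.48]
nut torque cw: 0.98 F 10.2
```

Call:
play_rows(
  rows=[
    [-0.3, 2, 0, -0.02, -1],
    [0, 0, 0, 0, -1],
    [0, 0, 0, 0, -1],
  ],
)

```text
time_s: 30.28
eef_pos: [494.7, 169.2, 57.7]
eef_rot: [-0.196, 3.134, -0.004]
force: [3.8, -8.2, 2.4]
grip_width: 16.8
finger_force: 60.6
```

```bash
python3 st.py
```

```text
t 30.2833 yaw 0.125 pos [494.7 169.2  57.7] ring [599.4 182.3  57.7] F along/tang/z [ 2.8 -8.6  2.4] T [-1.71 -1.1   0.05] q7 [-0.76  0.36  0.44  1.89 -0.18  0.93  1.46]
nut torque cw: 0.97 F 9.3
```

Tight at about 1.0 N m. I'll ease back and lift off.

Call:
play_rows(
  rows=[
    [1, -6.2, 0, 0.06, -1],
    [1.3, -6.2, 0, 0.06, -1],
    [0, 0, 0, 0, -1],
  ],
)

```text
time_s: 30.53
eef_pos: [497.5, 156.5, 57.9]
eef_rot: [-0.388, 3.116, -0.002]
force: [4.3, -4.4, -0.2]
grip_width: 16.8
finger_force: 60.4
```

```bash
python3 st.py; python3 cap.py
```

```text
t 30.5333 yaw 0.248 pos [497.5 156.5  57.9] ring [599.8 182.4  57.9] F along/tang/z [ 3.1 -5.3 -0.2] T [-0.89 -1.14 -0.13] q7 [-0.72  0.35  0.42  1.89 -0.18  0.93  1.6 ]
nut torque cw: 0.43 F 6.1
[497.5 156.5  57.9] [ 4.3 -4.4 -0.2] [-0.89 -1.14 -0.13]
now [275.8  36.3  33.2]
```

Call:
play_rows(
  rows=[
    [0, 0, 2, 0, -1],
    [0, 0, 2, 0, -1],
    [0, 0, 2, 0, -1],
    [0, 0, 2, 0, -1],
    [0, 0, 0, 0, -1],
  ],
)

```text
time_s: 31.0
eef_pos: [496.8, 157.2, 65.4]
eef_rot: [-0.383, 3.118, -0.003]
force: [5.0, -6.8, -3.0]
grip_width: 16.6
finger_force: 60.1
```

```bash
python3 st.py; python3 cap.py
```

```text
t 31.0 yaw 0.245 pos [496.8 157.2  65.4] ring [599.2 182.7  65.4] F along/tang/z [ 3.2 -7.8 -3. ] T [-1.33 -1.16 -0.42] q7 [-0.73  0.34  0.43  1.89 -0.17  0.95  1.59]
nut torque cw: 0.41 F 9.0
[496.8 157.2  65.4] [ 5.  -6.8 -3. ] [-1.33 -1.16 -0.42]
now [277.1  36.4  33. ]
```

Call:
play_rows(
  rows=[
    [1.7, -6.1, 0, 0.06, -1],
    [2.1, -6, 0, 0.06, -1],
    [0, 0, 0, 0, -1],
  ],
)

```text
time_s: 31.3
eef_pos: [499.8, 145.0, 65.0]
eef_rot: [0.575, -3.087, 0.002]
force: [2.1, -1.6, -2.8]
grip_width: 17.1
finger_force: 60.0
```

```bash
python3 st.py; python3 cap.py
```

```text
t 31.3 yaw 0.368 pos [499.8 145.   65. ] ring [598.2 183.   65. ] F along/tang/z [ 1.4 -2.2 -2.8] T [-0.47 -0.32 -0.22] q7 [-0.69  0.34  0.41  1.89 -0.16  0.95  1.73]
nut torque cw: 0.02 F 3.9
[499.8 145.   65. ] [ 2.1 -1.6 -2.8] [-0.47 -0.32 -0.22]
now [276.3  36.2  33.3]
```

Call:
play_rows(
  rows=[
    [0, 0, 3, 0, -1],
    [0, 0, 3, 0, -1],
    [0, 0, 3, 0, -1],
    [0, 0, 3, 0, -1],
    [0, 0, 0, 0, -1],
  ],
)

```text
time_s: 31.77
eef_pos: [500.1, 147.2, 78.3]
eef_rot: [-0.579, 3.088, 0.001]
force: [0.2, -0.4, -2.1]
grip_width: 17.0
finger_force: 60.0
```

```bash
python3 st.py; python3 cap.py
```

```text
t 31.7667 yaw 0.371 pos [500.1 147.2  78.3] ring [598.5 185.4  78.3] F along/tang/z [ 0.1 -0.5 -2.1] T [-0.07  0.09  0.02] q7 [-0.69  0.32  0.41  1.87 -0.15  0.97  1.73]
nut torque cw: 0.07 F 2.2
[500.1 147.2  78.3] [ 0.2 -0.4 -2.1] [-0.07  0.09  0.02]
now [275.6  36.4  33.1]
```

Call:
play_rows(
  rows=[
    [0, 0, 15, 0, -1],
    [0, 0, 30, 0, -1],
    [0, 0, 35, 0, -1],
    [-4, -20, 10, -0.05, -1],
    [-4, -36, 0, -0.05, -1],
    [-4, -36, 0, -0.05, -1],
    [-4, -36, 0, -0.05, -1],
    [-4, -36, 0, -0.05, -1],
  ],
)

```text
time_s: 32.48
eef_pos: [479.7, -19.0, 167.9]
eef_rot: [-0.186, 3.136, 0.001]
force: [1.0, 0.2, -3.1]
grip_width: 17.1
finger_force: 60.0
```

Call:
play_rows(
  rows=[
    [-4, -36, 0, -0.05, -1],
    [-4, -36, 0, -0.05, -1],
    [-4, -36, 0, -0.05, -1],
    [-4, -36, 0, 0, -1],
    [-4, -36, 0, 0, -1],
    [-4, -36, 0, 0, -1],
    [-4, -18, 0, 0, -1],
    [0, 0, 0, 0, -1],
  ],
)

```text
time_s: 33.15
eef_pos: [450.1, -257.1, 168.0]
eef_rot: [-0.059, -3.141, 0.004]
force: [0.1, -0.1, -3.1]
grip_width: 16.5
finger_force: 60.0
```

Call:
play_rows(
  rows=[
    [0, 0, 0, 0, -1],
    [0, 0, 0, 0, -1],
  ],
)

```text
time_s: 33.32
eef_pos: [452.6, -250.8, 167.5]
eef_rot: [-0.046, -3.141, -0.001]
force: [0.0, -0.0, -3.8]
grip_width: 16.5
finger_force: 60.0
```

```bash
python3 st.py; python3 cap.py
```

```text
t 33.3167 yaw -0.029 pos [ 452.6 -250.8  167.5] ring [ 558.  -253.9  167.5] F along/tang/z [ 0.  -0.  -3.8] T [0.01 0.09 0.04] q7 [-0.2   0.25  0.76  1.8  -0.18  1.17  2.15]
nut torque cw: 0.04 F 3.8
[ 452.6 -250.8  167.5] [ 0.  -0.  -3.8] [0.01 0.09 0.04]
now [275.4  36.3  33.3]
```

Call:
play_rows(
  rows=[
    [2, 0, -35, 0, -1],
    [0, 0, -35, 0, -1],
    [0, 0, -35, 0, -1],
    [0, 0, -22, 0, -1],
    [0, 0, -12, 0, -1],
    [0, 0, -6, 0, -1],
    [0, 0, 0, 0, -1],
  ],
)

```text
time_s: 33.95
eef_pos: [454.5, -251.0, 22.3]
eef_rot: [-0.045, -3.14, -0.001]
force: [0.0, 0.5, -2.8]
grip_width: 16.2
finger_force: 59.9
```

Call:
play_rows(
  rows=[
    [0, 0, -3, 0, -1],
    [0, 0, 0, 0, -1],
  ],
)

```text
time_s: 34.12
eef_pos: [455.5, -252.1, 20.9]
eef_rot: [0.046, 3.139, -0.001]
force: [0.3, 0.7, -3.6]
grip_width: 16.8
finger_force: 59.9
```

Call:
play_rows(
  rows=[
    [0, 0, -2, 0, -1],
    [0, 0, -1, 0, -1],
    [0, 0, 0, 0, -1],
  ],
)

```text
time_s: 34.37
eef_pos: [455.3, -252.2, 17.9]
eef_rot: [0.046, 3.139, -0.001]
force: [0.8, 0.2, 0.4]
grip_width: 16.8
finger_force: 60.7
```

Call:
play_rows(
  rows=[
    [0, 0, -0.7, 0, -1],
    [0, 0, 0, 0, -1],
  ],
)

```text
time_s: 34.53
eef_pos: [455.4, -252.2, 17.8]
eef_rot: [0.047, 3.139, 0.0]
force: [-3.6, 3.1, 13.7]
grip_width: 16.8
finger_force: 62.4
```

Flat on the mat. I'll release by opening partway, then rise.

Call:
play_rows(
  rows=[
    [0, 0, 0.7, 0, -0.8],
    [0, 0, 0, 0, -0.3],
    [0, 0, 0, 0, 0],
    [0, 0, 0, 0, 0],
    [0, 0, 0, 0, 0],
  ],
)

```text
time_s: 34.95
eef_pos: [454.4, -252.0, 16.8]
eef_rot: [-0.047, -3.141, 0.0]
force: [-0.2, -0.3, -0.4]
grip_width: 43.0
finger_force: 0.0
```

Call:
play_rows(
  rows=[
    [0, 0, 10, 0, 0],
    [0, 0, 25, 0, 0],
    [0, 0, 40, 0, 0],
    [0, 0, 40, 0, 0],
    [0, 0, 40, 0, 0],
    [0, 0, 40, 0, 0],
    [0, 0, 0, 0, 0],
    [0, 0, 0, 0, 0],
  ],
)

```text
time_s: 35.62
eef_pos: [455.5, -252.8, 215.0]
eef_rot: [0.047, 3.136, -0.002]
force: [-0.9, 0.1, -0.1]
grip_width: 42.9
finger_force: 0.0
```

```bash
python3 - <<'E'
from h import *
s=read_state();print(s["time_s"],s["eef_pos"].round(1),s["force"].round(1),s["grip_width"])
v=cam("wrist"); w=cam("side"); im=np.hstack([v["c"]["color"],w["c"]["color"]])[:,:,::-1]
cv2.imwrite("pics/end.png",cv2.resize(im,(800,300)))
for o in("ring_centre","handle_centre"):
    for q in tip_of(v["c"],o)[:1]: print(o,q["score"],onz(v,q["point"],16).round(1))
E
```

```text
35.6167 [ 455.5 -252.8  215. ] [-0.9  0.1 -0.1] 42.89139441923228
handle_centre 0.87 [ 438.4 -251.9   16. ]
```

View pics/end.png

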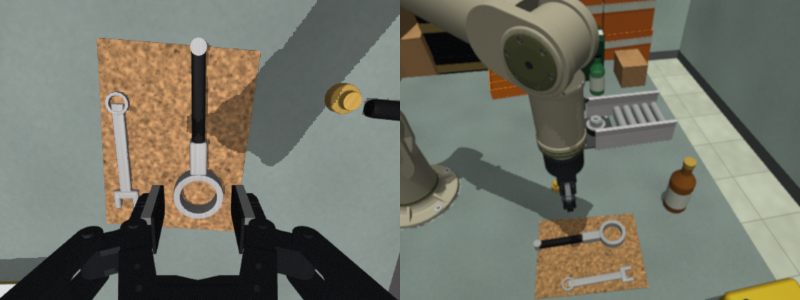

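The wrench lies flat on the left half of its mat at about (198,120) in the wrist view. The spanner, stopper, screwdriver and bottle have not moved. Handing in.

```bash
python3 -c "
from workcell import *
print(hand_in())"
```

```text
the job is handed in; nothing more can be done
None
```

The nut is tight at about 1.0 N m by the wrist force readings, the wrench is back flat on its mat with nothing else seen to have moved, and the job was handed in at about 36 s; the first seating tilted the wrench in the grip, so I lifted it off, levelled it on the bench and seated it again before driving.

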